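# Tighten the safety cap and pack the tray corner

### The arm

A 6-joint arm with a two-finger parallel gripper is mounted at the origin on the work surface. World frame = base frame: x ahead of the robot, y to its left, z up, the work surface at z = 0. Lengths are in m, angles in rad, forces in N, time in s.
With the tool pointing down it reaches from about 0.375 to 0.9 m from the base axis. Payload 3.1 kg.
Tool frame: the origin (TCP) lies on the front face of the gripper's body, between the roots of the fingers; the fingertips stand 73 mm ahead of it and the grasp point (between the pads) lies 54 mm ahead of it (manip.finger_overhang is the distance from the TCP to the fingertips, in m); z points along the fingers, y is the direction in which the jaws open and shut (so a half turn about z gives the same grasp; the last joint's range is limited). The gripper opens to 85 mm and grips with 20 to 120 N. Pads are 22 mm wide; open, the fingers measure 114 mm over their backs; the gripper's body (76 mm by 85 mm) begins 54 mm behind the grasp point. The pads swing forward as they close: fully open they stand 13 mm farther back than shut.
Start: joints at [-1.329, 0.527, 1.433, -0, 1.181, -0.178], TCP at [0.255, -0.57, 0.304] pointing down, gripper open.
Joint ranges: [-3.08, 3.08], [-0.75, 2.2], [0.22, 2.44], [-1.43, 4.57], [0, 2.65], [-2.85, 2.85]. Speed limits (rad/s): [2.79, 2.79, 3.14, 3.14, 3.14, 3.14].

### API

Orientations are given as a unit quaternion [x, y, z, w].
In Python, from station import manip gives the robot as it stands.
- The arm moves only by the tool apply_moves, never from a script. Its argument "increments" is a list that holds one entry, the list of rows, each a list of 4 numbers: the shift along the tool's x, y, z in m, then the turn about the tool's z in degrees. In form: [[[dx, dy, dz, spin], ...]]. A call has 1 to 5 rows; each row shifts and turns the pose as measured when the row begins, along the tool's axes as they then stand; what a row does not reach is not made up. A row lasts 1/10 s, in which the tool goes at most 50 mm and 8.59 degrees, less where a joint would pass 70% of its speed; a pose out of reach is approached as far as the arm can. A call with a gripper value outside its range is refused whole. "fingers" is the opening, from 0 (shut) to 1 (fully open), set as the call begins (left out, the last holds). The fingers move at their own pace and stop on an object; "newtons" is the grip in N (left out, the last holds). Time passes only in rows, so rows that do not move let the fingers close. It gives the time, the measured TCP pose, the force and the opening at its end, in the units of the state.
- manip.sense(): the state, without advancing time (a new reading comes with each control period).
- manip.snapshot(name): name is "side" or "top" or "wrist"; returns (picture, depth): 400x640x3 uint8, red, green, blue; 400x640 float32, m along the optical axis (not along the pixel's ray), 0 where there is no reading.
- manip.camera_model(name): a dict with "mtx" (3x3 intrinsics, pixels), "R" (3x3) and "t" (3): a world point X has camera coordinates R X + t; the wrist camera has in their place "mount" (4x4, takes a point from camera to tool coordinates, whose origin is the TCP and whose axes are the flange's). Camera axes: x right, y down, z forward; pixel columns grow to the right and rows downward; lengths in m; the calibration is good to about 2 mm. A picture is of the moment at which its call begins: read the wrist's pose just before it. camera_model takes no time and is no camera call.
- manip.sign_off(): hands the job in, once; it reports no verdict.
The state is a dict: "t": time; "q": joint angles; "qd": joint speeds; "tau": joint torques, N m; "tcp_pos": TCP position; "tool_rot": TCP orientation; "force": force on the tool from outside, world axes, zero at the start; "ft_torque": the same for the moment, N m; "finger_gap": opening from 0.0 (shut) to 1.0 (fully open).
Only numpy, scipy, OpenCV 4.12 (cv2) and the standard library are available. Lean on these libraries where they do the work, as an engineer would, in place of code of your own. Each camera call takes 0.05 s, during which the arm holds its last target.

### The job

Set the square jar snugly into the tray's high-walled corner, flat against both walls. Then, with the jar kept there, tighten its safety cap: the outer cap only spins until it is pressed down far enough for its inner lugs to catch, so press and turn it clockwise, regripping as needed, until the pointer under the cap is at its stop. Last, set the slide case lengthwise alongside the jar, one end against the far wall and its long side against the jar, and let go of everything without knocking over or shifting the other lab ware.

Things in the scene. Friction and masses are not known exactly. Their poses are not given: they have to be found in the camera images.
- tray: Fixed flat steel packing tray, inner floor 320 mm (its x) by 345 mm (its y), 5 mm thick. Origin: the inner far-left corner, the only one where two high walls meet, at bench height; the floor spreads to -x and -y of it. High walls: 45 mm above the bench, 12 mm thick; far wall's inner face at tray x = 0, left wall's at tray y = 0. Near and right sides have 12 mm lips.
- corner (a point): The inner reference corner of the tray at floor height (5 mm above the bench); axes as the tray's.
- jar: Loose white square jar, 84 x 84 mm, body 80 mm high, 124 mm with its grey round cap, about 0.7 kg (0.5 to 0.9). Origin: centre of its underside, z up, x and y square to its sides. It can be carried or slid by the cap, which is captive (cannot come off) and spins on the jar with slight drag. Home in the corner, its centre is 42 mm from both walls.
- cap_top (a point): Centre of the top of the outer cap (ribbed grey cylinder, 60 mm diameter, 32 mm high), on the jar's axis, 124 mm above the jar's underside at rest; turns with the outer cap. Pressed 6 mm down against a spring (3 N to start, 8 N fully down) it catches the inner cap; released, it springs up and spins freely again, and the inner cap stays where it is.
- inner (a joint): Angle of the inner cap on the jar, rad, growing clockwise seen from above: starts at 0 to 0.5; 1.8 is tight, on a firm stop. Turning it takes about 0.35 N m. It shows as a pointer on the grey flange below the outer cap, turning towards a small post on the jar's shoulder. Forcing it past the stop turns the jar out of the corner.
- press (a joint): How far the outer cap is pressed down, m: 0 up, 0.006 fully down. 6 hidden lugs in the outer cap and 6 on the inner one, evenly spaced, each about 0.33 rad wide, meet tip to tip at 0.002 if out of phase: then keep light pressure and turn clockwise up to 0.7 rad until the cap drops. Engaged from 0.004, with about 0.35 rad of free play.
- case: Loose aluminium slide case, 110 mm (its x) by 56 mm (its y) by 66 mm high, about 0.5 kg (0.35 to 0.65 kg), with a black upright handle in the middle of its top: 14 mm (along x) by 30 mm (along y), 31 mm tall, top at 97 mm. Origin: centre of its underside, z up.
- reagent: Bystander: amber bottle, 64 mm diameter, 150 mm high; origin centre of its underside.
- beaker: Bystander: glass beaker, 70 mm diameter, 90 mm high; origin centre of its underside.
- dishes: Bystander: stack of three clear dishes, 90 mm diameter, 42 mm high; origin centre of its underside.
- tips: Bystander: white box with a clear lid, 120 x 80 x 62 mm; origin centre of its underside.
- rack: Bystander: white divided bin, 100 x 200 x 40 mm; origin centre of its underside.
- jug: Bystander: clear jug with a blue band and handle, 104 mm diameter, 150 mm high; origin centre of its underside.
- jar2: Bystander: round glass jar with a white lid, 72 mm diameter, 85 mm high, standing in the tray near its far wall; origin centre of its underside.
There are look-alikes about, which are no part of the job. Leave any blue look-alike of the jar alone. What is shaped like the case but purple is not meant.

How it is judged:
On the way, in this order (a step that is already met when the one before it is completed fails the run):
1. the jar stands in the high-walled corner, against both walls (x of jar in the frame of corner above -0.047 m and y of jar in the frame of corner above -0.047 m and angle between jar's own z axis and vertical below 0.05 rad and z of jar in the frame of corner below 0.003 m), for 0.2 s.
2. the inner cap is tight against its stop, with the jar still in the corner (all of step 1 and value of joint inner above 1.65 rad), for 0.2 s.
3. the slide case stands against the far wall and alongside the jar, the jar still in the corner (all of step 1 and x of case in the frame of corner above -0.061 m and y of case in the frame of corner above -0.121 m and angle between the x axis of case and the x axis of corner, either way round below 0.12 rad and angle between case's own z axis and vertical below 0.05 rad and z of case in the frame of corner below 0.003 m), for 0.2 s.
At the end, for the whole second after the job is handed in: Jar upright on the tray floor within 5 mm of both high walls; inner cap at 1.65 rad or more, outer cap up; case upright on the floor, parallel to the left wall within 0.12 rad, its end within 6 mm of the far wall and its centre within 121 mm of the left wall; both still and released (all of step 3 and value of joint inner above 1.65 rad and value of joint press below 0.0015 m and linear speed of each of jar, case below 0.01 m/s and contact force between the fingers and anything else below 0.2 N); the robot touches nothing.
It fails at once if a bystander is shifted by more than 25 mm or tipped (distance of any of reagent, beaker, dishes, tips, rack, jug, jar2 from where it was at the start of the episode above 0.025 m or angle between any of reagent, beaker, dishes, tips, rack, jug, jar2's own z axis and vertical above 0.3 rad).
It fails at once if the jar is tipped over (angle between jar's own z axis and vertical above 0.5 rad).
It fails at once if the case is tipped over (angle between case's own z axis and vertical above 0.5 rad).
It also fails if it takes over 67 s, if anything falls off the work surface, if the arm or the gripper's body presses on something with over 40 N, if the wrist force passes 120 N, or if a joint passes its speed limit or range.

## Working session

There is one attempt and no reset: what is moved stays moved. The work goes in short steps, Python scripts to look and compute and a tool call to move; the robot and the scene stay as the last step left them, time stands still between calls to the robot, and variables do not carry over. Pictures are saved under pics/ and viewed, and the job is handed in when it is done.

Besides the shell and the picture viewer there is one more tool, called after "Request:" as a command line: name --argument value ..., lists and objects as JSON in quotes. apply_moves: Moves the arm, as the interface text tells. Its arguments: {"type":"object","properties":{"increments":{"type":"array","items":{"type":"array","items":{"type":"array","items":{"type":"number"}}}},"fingers":{"type":"number"},"newtons":{"type":"number"}},"required":["increments"]}

```bash
ls; mkdir -p pics; python3 - <<'E'
from station import manip
import cv2,numpy as np
s=manip.sense();print({k:np.round(v,3).tolist() for k,v in s.items()})
for n in("top","side"):
    im,d=manip.snapshot(n);cv2.imwrite(f"pics/{n}0.png",im[:,:,::-1]);np.savez(f"pics/{n}0.npz",im=im,d=d)
    c=manip.camera_model(n);print(n,{k:np.round(v,4).tolist() for k,v in c.items()},(d==0).mean())
print(manip.camera_model("wrist"),manip.finger_overhang)
E
```

```text
pics
{'t': 0.0, 'q': [-1.328, 0.528, 1.434, -0.0, 1.181, -0.178], 'qd': [-0.001, 0.0, -0.001, -0.0, -0.001, 0.001], 'tau': [-0.001, -44.235, -17.803, -0.0, 0.008, 0.0], 'tcp_pos': [0.255, -0.57, 0.303], 'tool_rot': [0.978, 0.209, -0.0, -0.001], 'force': [0.133, 0.187, -0.794], 'ft_torque': [-0.011, -0.008, 0.103], 'finger_gap': 0.997}
top {'mtx': [[471.4216, 0.0, 321.2848], [0.0, 471.4216, 204.2634], [0.0, 0.0, 1.0]], 'R': [[0.0056, -0.9999, 0.0118], [-0.9873, -0.0074, -0.1587], [0.1588, -0.0108, -0.9873]], 't': [-0.0263, 0.5229, 1.4426]} 0.00409765625
side {'mtx': [[498.5516, 0.0, 313.8697], [0.0, 498.5516, 194.5473], [0.0, 0.0, 1.0]], 'R': [[-0.7311, -0.6823, 0.0046], [-0.5348, 0.5688, -0.6248], [0.4237, -0.4593, -0.7807]], 't': [0.3439, 0.362, 1.1325]} 0.00409765625
{'mtx': array([[298.93221953,   0.        , 325.51772397],
       [  0.        , 298.93221953, 206.5091594 ],
       [  0.        ,   0.        ,   1.        ]]), 'mount': array([[ 6.66518611e-04, -9.50763958e-01, -3.09915233e-01,
         7.88695956e-02],
       [ 9.99999732e-01,  7.27086294e-04, -7.99218845e-05,
        -5.18915714e-04],
       [ 3.01321965e-04, -3.09915097e-01,  9.50764188e-01,
        -6.99572950e-02],
       [ 0.00000000e+00,  0.00000000e+00,  0.00000000e+00,
         1.00000000e+00]])} 0.0726
```

View pics/top0.png

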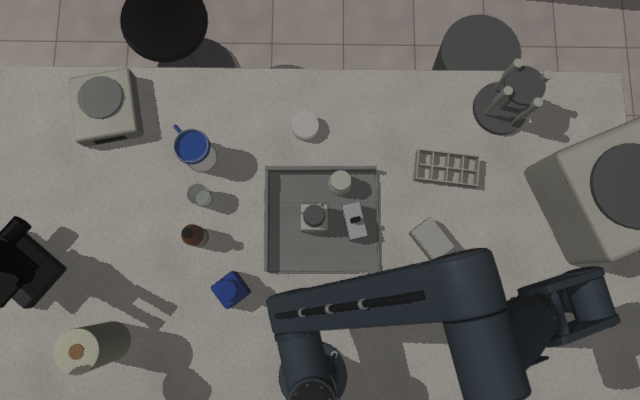

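View pics/side0.png

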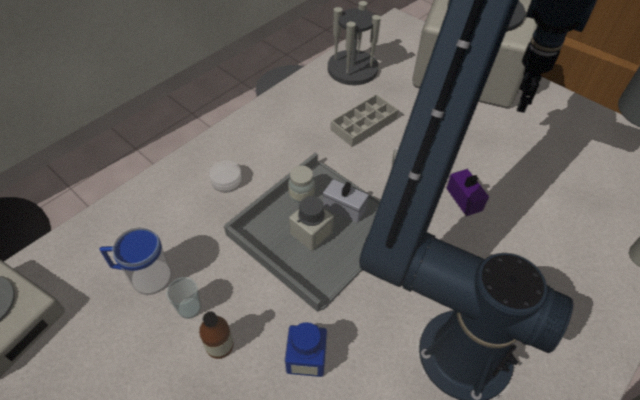

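The top view shows the jar at (314,216), the case at (355,220) and jar2 at (341,182) in the tray. The high-walled corner is at about (267,169). I'll zoom in and measure.

```bash
cat > h.py <<'E'
import numpy as np,cv2
from station import manip
def cloud(n,d):
    c=manip.camera_model(n);K=c["mtx"]
    v,u=np.mgrid[0:d.shape[0],0:d.shape[1]]
    P=np.stack([(u-K[0,2])/K[0,0]*d,(v-K[1,2])/K[1,1]*d,d],-1)
    if "R" in c: return (P-c["t"])@c["R"]
    from scipy.spatial.transform import Rotation as R
    s=manip.sense();M=c["mount"]
    return (P@M[:3,:3].T+M[:3,3])@R.from_quat(s["tool_rot"]).as_matrix().T+s["tcp_pos"]
def proj(n,X):
    c=manip.camera_model(n);p=(np.asarray(X)@c["R"].T+c["t"])@c["mtx"].T
    return p[...,:2]/p[...,2:]
def ray(n,uv,z):
    c=manip.camera_model(n);uv=np.atleast_2d(uv).astype(float)
    r=np.c_[uv,np.ones(len(uv))]@np.linalg.inv(c["mtx"]).T@c["R"];o=-c["R"].T@c["t"]
    return o+r*((z-o[2])/r[:,2])[:,None]
E
python3 - <<'E'
from h import *
z=np.load("pics/top0.npz");im,d=z["im"],z["d"]
P=cloud("top",d)
cv2.imwrite("pics/top0z.png",cv2.resize(im[150:290,250:400,::-1],None,fx=5,fy=4.2,interpolation=cv2.INTER_CUBIC)[:600,:750])
z2=P[150:290:6,255:400:6,2]
print((z2*1000).astype(int))
print(P[150:290:10,320,:2].round(3).tolist())
E
```

```text
[[ -6  -4   1   4   3  -4  -5  -2   2  -3   0  -8  -4  -1  -3  -7  -7  -3
   -2  -4  -3   2   1  -5  -2]
 [ -6  -1   0  -8  -4  -5   0   0   0  -6  -3  -6  -3  -3  -2   0  -1  -4
    1  -2  -4  -7   3  -1  -1]
 [ -5   3   3  -2  -1   3   0  -5   3   2   1   0  -1  -4 -10   1   0   0
   -3  -2   9  -3  -1   0  -3]
 [ -1  -2  41  45  44  47  40  40  46  39  45  45  45  35  41  43  43  39
   40  43  40  -2  -4   0  -6]
 [ -2   0  42   3   0   5   0   3  -1   6   0   4   5  84  88  89   5   2
    3   7   3   1   1   3  -6]
 [  0   0  41   0   0   0  -2   5   6   3  -1   4   5  89  89  90  59   6
    6   8   6   0   2  -1  -5]
 [ -4   4  42  -1   1   4   3   0   3   2   2   0   1  89  89  85   0   6
    9  -1   2   0   0  -5   1]
 [  0   0  41  -2  -2   4   3   3   2   3   5   1   2  41  59  52  -3   7
    1   0   3  -4   1   3   2]
 [ -7  -5  39   3   1   4   1   2   9  -1  -1   6   4   0   2   6  -1   6
    2   2   2   5  -5  -1  -1]
 [ -2   0  43   0   0   5   5   4  78  88  81  85  75   0   0  -2  69  70
    0   3   3   0  -6  -3   1]
 [ -1   0  49   5   5   1   5   2  83 132 125 122 
[... 953 characters left out ...]
  0   1   6   6
    2   3  -2   0  -1  -2   2]
 [ -5   4  45   4   1   7   2  -1  10   4   8   3  -1   1   4   7  -2   1
   -3   3   3 -11 614 694 731]
 [ -1   0 -11   0  -2  -1  -4   0  -1  -2   3   0  -4  -6   0  -5  -5  -4
  616 647 679 693 710 721 733]
 [ -3  -7   0   5  -3  -9   1   0  -6  -5   0   0  -1 426 538 596 616 631
  650 667 678 695 704 720 731]
 [ -1  -6  -3  -2  -3  -2  -2  -3 300 440 498 525 542 561 578 597 613 627
  649 662 675 686 702 716 727]]
[[0.71, -0.018], [0.678, -0.018], [0.636, -0.018], [0.609, -0.019], [0.577, -0.019], [0.543, -0.019], [0.492, -0.018], [0.462, -0.018], [0.438, -0.019], [0.413, -0.02], [0.382, -0.02], [0.35, -0.02], [0.319, -0.02], [0.288, -0.021]]
```

View pics/top0z.png

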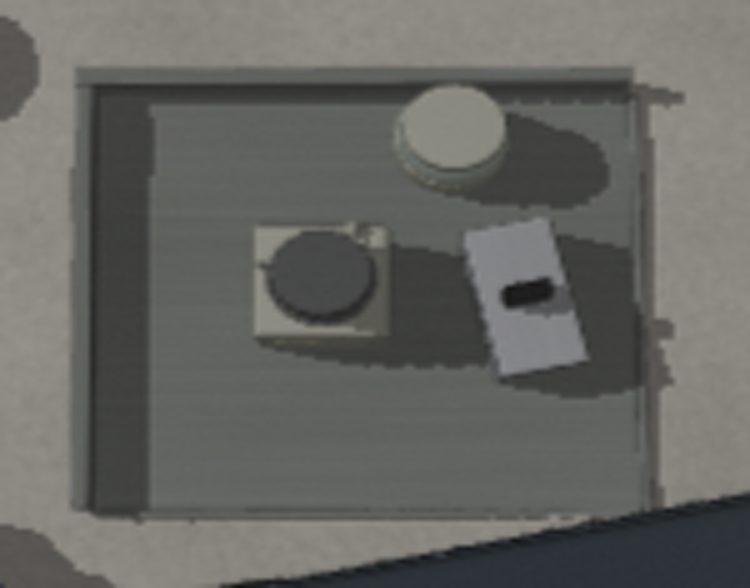

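```bash
cat > m.py <<'E'
from h import *
def measure(im,d,roi=(150,290,250,400),zt=0.005):
    P=cloud("top",d);H=cv2.medianBlur(P[...,2].astype(np.float32),3)
    m0=np.zeros(H.shape,bool);m0[roi[0]:roi[1],roi[2]:roi[3]]=1
    def comps(m):
        n,l,s,c=cv2.connectedComponentsWithStats((m&m0).astype(np.uint8));return [(l==i,s[i,4]) for i in range(1,n) if s[i,4]>25]
    def w(mask,z):
        v,u=np.nonzero(mask);return ray("top",np.c_[u,v],z)[:,:2]
    for nm,lo,hi,z in(("z55-100",.058,.105,None),("cap",.11,.15,.129)):
        for m,a in comps((H>lo)&(H<hi)):
            zz=np.median(H[m]);W=w(m,z or zz)
            r=cv2.minAreaRect((W*1000).astype(np.float32))
            print(nm,"area",a,"z",zz.round(3),"centroid",W.mean(0).round(4),"rect mm",np.round(r[0],1),np.round(r[1],1),round(r[2],1))
    return H,w,m0
if __name__=="__main__":
    z=np.load("pics/top0.npz");im,d=z["im"],z["d"]
    H,w,m0=measure(im,d)
    # walls, subpixel via gradients of H crossing
    m=(H>.03)&(H<.055)&m0
    # far wall: per column u 275..330, rows of wall
    for nm,rng in(("far",range(275,335,3)),("left",range(175,265,4))):
        A=[]
        for k in rng:
            if nm=="far": v=np.nonzero(m[155:180,k])[0]+155; A.append((k,v.max()+.5))
            else: v=np.nonzero(m[k,258:280])[0]+258; A.append((v.max()+.5,k))
        W=ray("top",A,.045)[:,:2]; 
        i=0 if nm=="far" else 1
        p=np.polyfit(W[:,1-i],W[:,i],1);print(nm,"coord",W[:,i].round(4),"fit",p)
E
python3 m.py
```

```text
z55-100 area 390 z 0.087 centroid [ 0.5877 -0.0807] rect mm [587.4 -81.2] [65.7 66.5] 45.6
z55-100 area 653 z 0.069 centroid [ 0.4691 -0.1253] rect mm [ 469.3 -125.4] [110.2  56.6] 13.2
z55-100 area 399 z 0.083 centroid [ 0.4698 -0.0007] rect mm [ 4.757e+02 -4.000e-01] [83.  79.6] 0.4
cap area 338 z 0.127 centroid [ 4.775e-01 -3.000e-04] rect mm [476.9  -0.6] [59.6 59.1] 0.4
far coord [0.6301 0.6302 0.6302 0.6303 0.6304 0.6305 0.6338 0.6306 0.6307 0.6308
 0.6309 0.631  0.631  0.6311 0.6312 0.6313 0.6314 0.6314 0.6315 0.6316] fit [-0.0066062   0.63122509]
left coord [0.145  0.1447 0.1444 0.1441 0.1438 0.1435 0.1432 0.1429 0.1426 0.1423
 0.142  0.1417 0.1414 0.1411 0.1409 0.1406 0.1434 0.1431 0.1428 0.1425
 0.1422 0.1419 0.1416] fit [0.00987503 0.13799252]
```

```bash
cat >> h.py <<'E'
def plan(goal,psi,maxrows=5,step=.049,spin=8.5,nrow=None):
    """rows from present pose toward goal TCP (m) and tool-x yaw psi (rad)"""
    from scipy.spatial.transform import Rotation as R
    s=manip.sense();p=np.array(s["tcp_pos"]);M=R.from_quat(s["tool_rot"]).as_matrix()
    y=np.arctan2(M[1,0],M[0,0]);D=np.array(goal)-p;dpsi=psi-y
    while dpsi>np.pi+.3:dpsi-=2*np.pi
    while dpsi<-np.pi-.3:dpsi+=2*np.pi
    n=nrow or int(max(1,np.ceil(np.linalg.norm(D)/step),np.ceil(abs(np.degrees(dpsi))/spin)))
    rows=[]
    for i in range(min(n,maxrows)):
        a=y+dpsi*i/n; X=np.array([np.cos(a),np.sin(a),0]);Y=np.array([np.sin(a),-np.cos(a),0]);d=D/n
        rows.append([round(float(d@X),4),round(float(d@Y),4),round(float(-d[2]),4),round(float(-np.degrees(dpsi)/n),2)])
    print("t",round(float(s["t"]),2),"tcp",p.round(4),"yaw",round(float(y),3),"q1,q6",np.round([s["q"][0],s["q"][5]],2),"zaxis",M[:,2].round(3),"F",np.round(s["force"],1),"gap",round(float(s["finger_gap"]),3),"rows left",n)
    print([rows])
E
python3 - <<'E'
from h import *
plan([.40,-.0,.30],3.14)
E
```

```text
t 0.1 tcp [ 0.2552 -0.5699  0.303 ] yaw 0.421 q1,q6 [-1.33 -0.18] zaxis [-0.     0.002 -1.   ] F [ 0.1 -0.4  0.4] gap 0.999 rows left 19
[[[0.0192, -0.0243, 0.0002, -8.2], [0.0225, -0.0213, 0.0002, -8.2], [0.0253, -0.0179, 0.0002, -8.2], [0.0276, -0.0141, 0.0002, -8.2], [0.0293, -0.01, 0.0002, -8.2]]]
```

Request:
apply_moves --increments '[[[0.026, -0.02, 0, -8.2], [0.029, -0.017, 0, -8.2], [0.031, -0.013, 0, -8.2], [0.032, -0.008, 0, -8.2], [0.033, -0.004, 0, -8.2]]]'

```text
t: 0.6
tcp_pos: [0.3293, -0.4206, 0.3002]
tool_rot: [0.837, 0.547, -0.0, -0.002]
force: [-0.1, -0.1, 0.2]
finger_gap: 0.999
```

```bash
python3 -c "
from h import *
plan([.476,0,.30],3.14)"
```

```text
t 0.6 tcp [ 0.3293 -0.4206  0.3002] yaw 1.157 q1,q6 [-1.12 -0.7 ] zaxis [-0.002  0.003 -1.   ] F [-0.1 -0.1  0.2] gap 0.999 rows left 14
[[[0.0317, -0.0025, 0.0, -8.12], [0.0318, 0.002, 0.0, -8.12], [0.0312, 0.0065, 0.0, -8.12], [0.0299, 0.0108, 0.0, -8.12], [0.0281, 0.0149, 0.0, -8.12]]]
```

Request:
apply_moves --increments '[[[0.032, -0.003, 0, -8.1], [0.032, 0.002, 0, -8.1], [0.031, 0.007, 0, -8.1], [0.03, 0.011, 0, -8.1], [0.028, 0.015, 0, -8.1]]]'

```text
t: 1.1
tcp_pos: [0.3817, -0.2619, 0.2991]
tool_rot: [0.584, 0.811, 0.001, -0.003]
force: [-0.0, -0.2, 0.7]
finger_gap: 1.001
```

```bash
python3 -c "
from h import *
plan([.476,0,.30],3.14)"
```

```text
t 1.1 tcp [ 0.3817 -0.2619  0.2991] yaw 1.893 q1,q6 [-0.84 -1.17] zaxis [-0.003  0.006 -1.   ] F [-0.  -0.2  0.7] gap 1.001 rows left 9
[[[0.0243, 0.0192, -0.0001, -7.94], [0.0214, 0.0223, -0.0001, -7.94], [0.0181, 0.0251, -0.0001, -7.94], [0.0145, 0.0273, -0.0001, -7.94], [0.0106, 0.0291, -0.0001, -7.94]]]
```

Request:
apply_moves --increments '[[[0.025, 0.02, 0, -8.1], [0.022, 0.023, 0, -8.1], [0.019, 0.026, 0, -8.1], [0.015, 0.028, 0, -8.1], [0.011, 0.03, 0, -8.1]]]'

```text
t: 1.6
tcp_pos: [0.4334, -0.1035, 0.299]
tool_rot: [0.253, 0.967, 0.003, -0.004]
force: [1.3, 0.0, 0.4]
finger_gap: 0.999
```

```bash
python3 -c "
from h import *
plan([.476,0,.30],3.14)"
```

```text
t 1.6 tcp [ 0.4334 -0.1035  0.299 ] yaw 2.629 q1,q6 [-0.49 -1.55] zaxis [-0.005  0.008 -1.   ] F [1.3 0.  0.4] gap 0.999 rows left 4
[[[0.0034, 0.0278, -0.0002, -7.32], [-0.0002, 0.028, -0.0002, -7.32], [-0.0037, 0.0277, -0.0002, -7.32], [-0.0072, 0.027, -0.0002, -7.32]]]
```

Request:
apply_moves --increments '[[[0.004, 0.028, 0, -7.3], [0, 0.028, 0, -7.3], [-0.004, 0.028, 0, -7.3], [-0.007, 0.027, 0, -7.3], [-0.003, 0.008, 0, -2]]]'

```text
t: 2.1
tcp_pos: [0.4778, 0.017, 0.2986]
tool_rot: [-0.03, 1.0, 0.005, -0.004]
force: [0.0, 0.7, -0.6]
finger_gap: 0.999
```

```bash
python3 -c "
from h import *
plan([.476,0,.30],3.14)
im,d=manip.snapshot('wrist');np.savez('pics/w1.npz',im=im,d=d,P=cloud('wrist',d));cv2.imwrite('pics/w1.png',im[:,:,::-1])"
```

```text
t 2.1 tcp [0.4778 0.017  0.2986] yaw -3.081 q1,q6 [-0.2  -1.84] zaxis [-0.008  0.009 -1.   ] F [ 0.   0.7 -0.6] gap 0.999 rows left 1
[[[0.0029, -0.0168, -0.0014, 3.55]]]
```

View pics/w1.png

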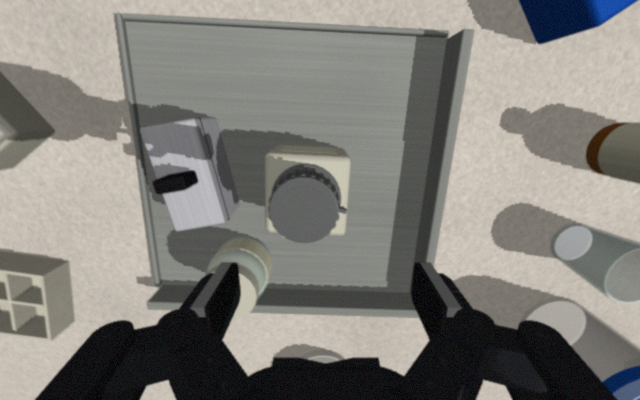

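The wrist view shows the cap top at (304,209), its pointer at (345,208) facing +y, and the tray's high-walled corner at lower right, around (425,290). I'll cross-check the positions using rays.

```bash
cat >> h.py <<'E'
def wray(s,uv,z):
    from scipy.spatial.transform import Rotation as R
    c=manip.camera_model("wrist");M=c["mount"];T=R.from_quat(s["tool_rot"]).as_matrix()
    uv=np.atleast_2d(uv).astype(float)
    r=np.c_[uv,np.ones(len(uv))]@np.linalg.inv(c["mtx"]).T@M[:3,:3].T@T.T
    o=T@M[:3,3]+np.array(s["tcp_pos"])
    return o+r*((z-o[2])/r[:,2])[:,None]
E
python3 - <<'E'
from h import *
s=manip.sense();z=np.load('pics/w1.npz');im,P=z["im"],z["P"]
H=P[...,2]
def comp(m,near):
    n,l,st,c=cv2.connectedComponentsWithStats(m.astype(np.uint8));i=l[near[1],near[0]];return l==i
m=comp((H>.115)&(H<.145),(304,209));v,u=np.nonzero(m)
cn=max(cv2.findContours(m.astype(np.uint8),0,1)[0],key=len)[:,0]
W=wray(s,cn,.129)[:,:2];print("cap",cv2.minEnclosingCircle((W*1000).astype(np.float32)),W.mean(0),m.sum())
m=comp(abs(H-.068)<.02,(200,210));v,u=np.nonzero(m);cn=np.c_[u,v]
W=wray(s,cn,.071)[:,:2];print("case",cv2.minAreaRect((W*1000).astype(np.float32)),W.mean(0))
m=(H>.03)&(H<.055);m[:,:150]=0
# wall edges
A=[(u,(np.nonzero(m[270:330,u])[0]+270).min()-.5) for u in range(300,400,10)]
print("far top inner",wray(s,A,.045)[:,:2].round(4).tolist())
A=[((np.nonzero(m[v,410:480])[0]+410).min()-.5,v) for v in range(60,240,20)]
print("left",wray(s,A,.045)[:,:2].round(4).tolist())
cv2.imwrite("pics/w1z.png",cv2.resize(im[130:330,230:480,::-1],None,fx=3,fy=3))
E
```

```text
cap ((476.8690490722656, -0.017308535054326057), 31.429628372192383) [0.47581505 0.00055771] 3917
case ((468.7033996582031, -120.370361328125), (108.79351806640625, 63.555702209472656), 13.173099517822266) [ 0.46492343 -0.1201132 ]
far top inner [[0.6268, -0.0032], [0.6247, 0.0093], [0.6255, 0.022], [0.6234, 0.0345], [0.6241, 0.0473], [0.6249, 0.06], [0.6243, 0.0727], [0.6236, 0.0854], [0.6244, 0.0982], [0.6237, 0.1109]]
left [[0.342, 0.1366], [0.3603, 0.137], [0.3793, 0.1374], [0.399, 0.1379], [0.4195, 0.1383], [0.4409, 0.1377], [0.4631, 0.1382], [0.4863, 0.1387], [0.5104, 0.1392]]
```

View pics/w1z.png

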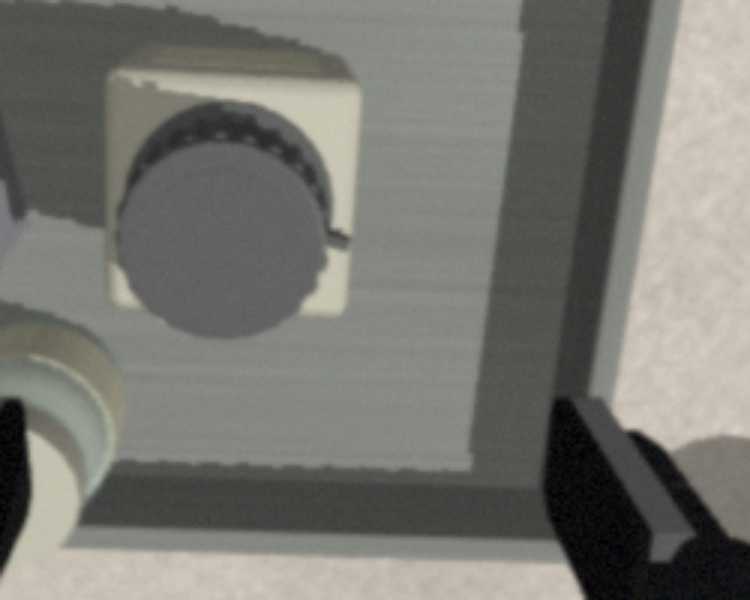

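Request:
apply_moves --increments '[[[0.002, -0.017, 0.02, 3.5], [0, 0, 0.02, 0]]]'

```text
t: 2.35
tcp_pos: [0.478, -0.0004, 0.2597]
tool_rot: [0.002, 1.0, 0.003, -0.001]
force: [0.0, -0.4, -0.6]
finger_gap: 1.0
```

```bash
python3 -c "
from h import *
plan([.4765,0,.175],3.14)"
```

```text
t 2.35 tcp [ 4.780e-01 -4.000e-04  2.597e-01] yaw 3.138 q1,q6 [-0.24 -1.81] zaxis [-0.002  0.007 -1.   ] F [ 0.  -0.4 -0.6] gap 1.0 rows left 2
[[[0.0008, 0.0002, 0.0424, -0.06], [0.0008, 0.0002, 0.0424, -0.06]]]
```

Request:
apply_moves --increments '[[[0.001, 0, 0.042, 0], [0.001, 0, 0.035, 0], [0, 0, 0.007, 0]]]'

```text
t: 2.65
tcp_pos: [0.4755, -0.0032, 0.1731]
tool_rot: [0.006, 1.0, 0.003, -0.0]
force: [-0.2, -0.2, -0.6]
finger_gap: 0.999
```

Request:
apply_moves --increments '[[[0, 0, 0, 0], [0, 0, 0, 0], [0, 0, 0, 0], [0, 0, 0, 0], [0, 0, 0, 0]]]' --fingers 0.4 --newtons 50

```text
t: 3.15
tcp_pos: [0.4751, -0.0038, 0.1757]
tool_rot: [0.008, 1.0, 0.003, -0.0]
force: [-0.4, -1.0, -6.9]
finger_gap: 0.683
```

```bash
python3 -c "
from h import *
plan([.4765,0,.175],3.14)
im,d=manip.snapshot('side');cv2.imwrite('pics/s1.png',cv2.resize(im[130:330,200:450,::-1],None,fx=3,fy=3))"
```

```text
t 3.15 tcp [ 0.4751 -0.0038  0.1757] yaw 3.126 q1,q6 [-0.25 -1.81] zaxis [-0.001  0.006 -1.   ] F [-0.4 -1.  -6.9] gap 0.683 rows left 1
[[[-0.0013, 0.0038, 0.0007, -0.78]]]
```

View pics/s1.png

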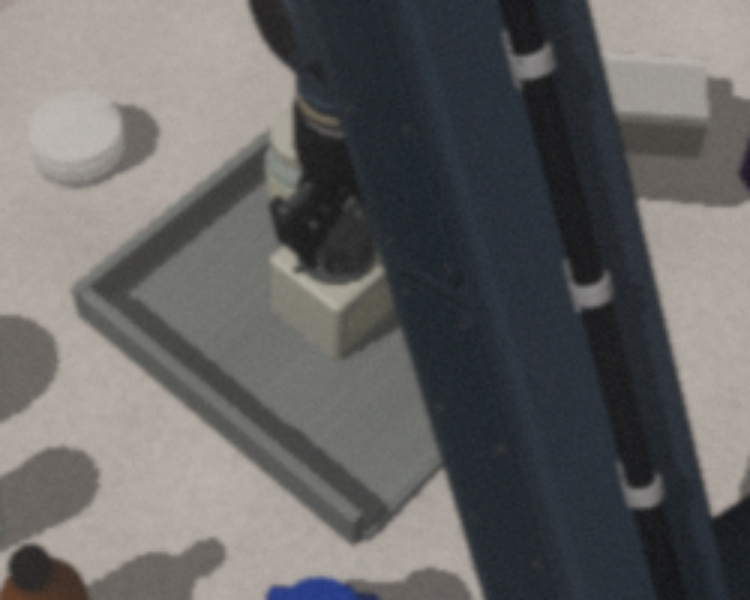

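Request:
apply_moves --increments '[[[0, 0.01, -0.012, 0], [0, 0.04, 0, 0], [-0.025, 0.03, 0, 0], [-0.035, 0.012, 0, 0], [-0.03, 0.003, 0, 0]]]'

```text
t: 3.7
tcp_pos: [0.5615, 0.0914, 0.1855]
tool_rot: [0.008, 1.0, 0.002, -0.008]
force: [0.3, -0.4, -7.3]
finger_gap: 0.685
```

```bash
python3 -c "
from h import *
plan([.581,.095,.175],3.14)
im,d=manip.snapshot('top');cv2.imwrite('pics/t2.png',cv2.resize(im[150:290,250:400,::-1],None,fx=4,fy=4))
im,d=manip.snapshot('wrist');cv2.imwrite('pics/w2.png',im[:,:,::-1])"
```

```text
t 3.7 tcp [0.5615 0.0914 0.1855] yaw 3.125 q1,q6 [-0.04 -1.59] zaxis [-0.016  0.004 -1.   ] F [ 0.3 -0.4 -7.3] gap 0.685 rows left 1
[[[-0.0194, 0.0039, 0.0105, -0.87]]]
```

View pics/t2.png

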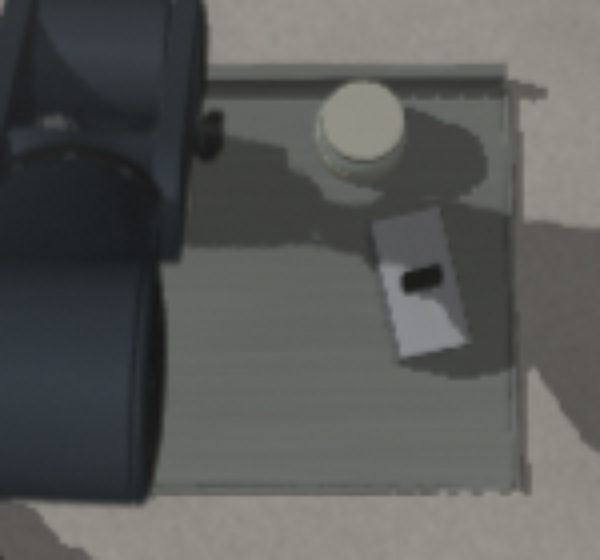

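View pics/w2.png

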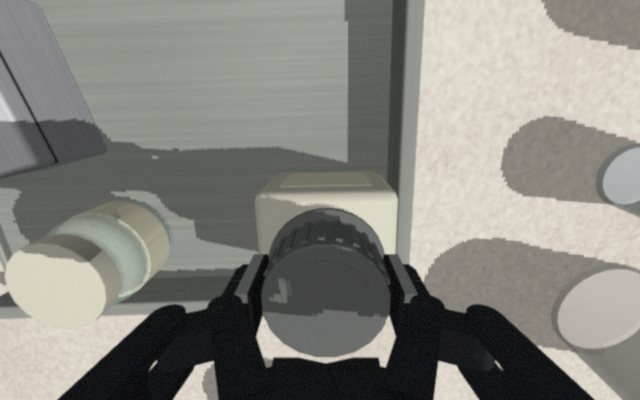

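The wrist view shows the jar held squarely at about (325,215), lifted and just short of the corner. Next I'll lower it, then push it into both walls.

Request:
apply_moves --increments '[[[-0.015, 0.001, 0, 0], [0, 0, 0.006, 0], [0, 0, 0.005, 0], [0, 0, 0, 0]]]'

```text
t: 4.2
tcp_pos: [0.5789, 0.0916, 0.1731]
tool_rot: [0.009, 1.0, 0.002, -0.007]
force: [-0.7, 2.0, 3.8]
finger_gap: 0.687
```

Request:
apply_moves --increments '[[[0, 0.004, -0.001, 0], [0, 0.004, 0, 0], [0, 0.004, 0, 0], [0, 0.003, 0, 0]]]'

```text
t: 4.6
tcp_pos: [0.5793, 0.104, 0.1744]
tool_rot: [0.007, 1.0, -0.002, -0.005]
force: [-0.5, -11.2, -1.3]
finger_gap: 0.683
```

Request:
apply_moves --increments '[[[-0.004, 0, 0, 0], [-0.004, 0, 0, 0], [-0.003, 0, 0, 0]]]'

```text
t: 4.9
tcp_pos: [0.5844, 0.1036, 0.1747]
tool_rot: [0.006, 1.0, -0.003, -0.014]
force: [-5.3, -2.4, 4.0]
finger_gap: 0.681
```

Request:
apply_moves --increments '[[[-0.004, 0.002, 0, 0], [-0.003, 0.002, 0, 0], [-0.003, 0.001, 0, 0]]]'

```text
t: 5.2
tcp_pos: [0.587, 0.1046, 0.175]
tool_rot: [0.004, 1.0, -0.009, -0.025]
force: [-3.6, -3.9, 3.9]
finger_gap: 0.685
```

```bash
python3 -c "
from h import *
plan([.588,.104,.175],3.14)
im,d=manip.snapshot('wrist');cv2.imwrite('pics/w3.png',im[:,:,::-1])
im,d=manip.snapshot('side');cv2.imwrite('pics/s3.png',cv2.resize(im[130:330,200:450,::-1],None,fx=3,fy=3))"
```

```text
t 5.2 tcp [0.587  0.1046 0.175 ] yaw 3.133 q1,q6 [-0.   -1.55] zaxis [-0.05  -0.017 -0.999] F [-3.6 -3.9  3.9] gap 0.685 rows left 1
[[[-0.001, -0.0006, -0.0, -0.4]]]
```

View pics/w3.png

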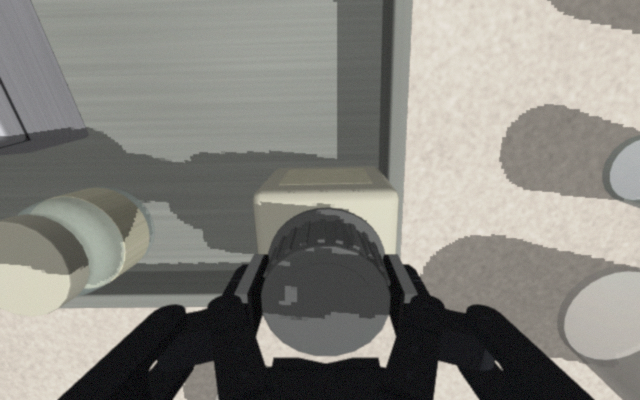

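View pics/s3.png

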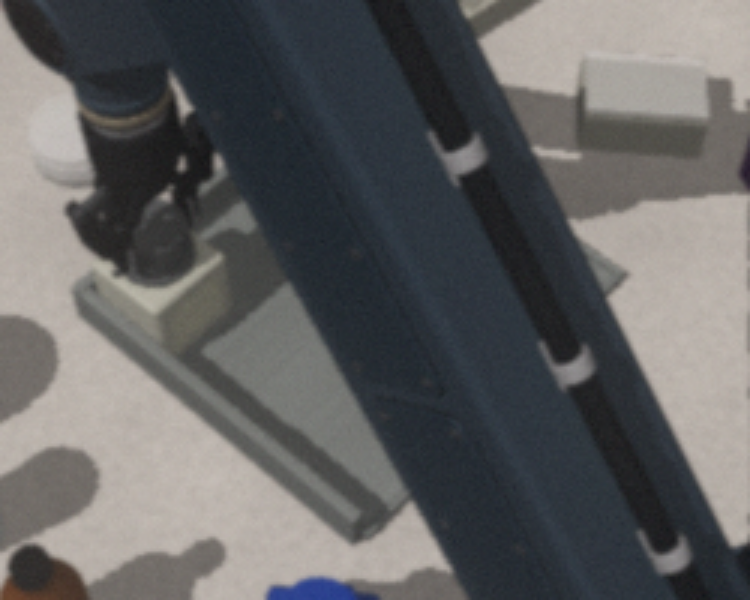

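The tool has tilted about 0.05 rad because the jar's bottom dragged on the floor. I'll drag it back lightly to undo the tilt, then approach again with the jar just clear of the floor.

Request:
apply_moves --increments '[[[0.004, -0.002, 0.001, 0], [0.004, -0.001, 0.001, 0], [0.004, 0, 0.001, 0]]]'

```text
t: 5.6
tcp_pos: [0.5784, 0.1028, 0.1742]
tool_rot: [0.005, 1.0, -0.007, -0.018]
force: [4.2, -0.8, -1.4]
finger_gap: 0.684
```

```bash
python3 -c "
from h import *
plan([.588,.104,.175],3.14)"
```

```text
t 5.6 tcp [0.5784 0.1028 0.1742] yaw 3.132 q1,q6 [-0.01 -1.56] zaxis [-0.037 -0.014 -0.999] F [ 4.2 -0.8 -1.4] gap 0.684 rows left 1
[[[-0.0096, 0.0013, -0.0008, -0.48]]]
```

Request:
apply_moves --increments '[[[0.005, -0.002, 0.002, 0], [0.005, -0.002, 0.002, 0], [0.005, -0.002, 0.001, 0], [0.005, -0.002, 0.001, 0]]]'

```text
t: 6.0
tcp_pos: [0.5676, 0.0983, 0.1741]
tool_rot: [0.006, 1.0, -0.003, -0.003]
force: [3.8, 5.1, 3.3]
finger_gap: 0.682
```

```bash
python3 -c "
from h import *
plan([.588,.104,.175],3.14)"
```

```text
t 6.0 tcp [0.5676 0.0983 0.1741] yaw 3.129 q1,q6 [-0.02 -1.57] zaxis [-0.006 -0.007 -1.   ] F [3.8 5.1 3.3] gap 0.682 rows left 1
[[[-0.0203, 0.006, -0.0009, -0.61]]]
```

Request:
apply_moves --increments '[[[0, -0.001, -0.004, 0], [-0.004, 0, -0.001, 0], [-0.007, 0.001, 0, 0], [-0.006, 0.001, 0, 0]]]'

```text
t: 6.4
tcp_pos: [0.5782, 0.0989, 0.1751]
tool_rot: [0.006, 1.0, -0.004, -0.013]
force: [-3.2, 1.7, 1.1]
finger_gap: 0.686
```

```bash
python3 -c "
from h import *
plan([.588,.104,.175],3.14)"
```

```text
t 6.4 tcp [0.5782 0.0989 0.1751] yaw 3.13 q1,q6 [-0.02 -1.57] zaxis [-0.025 -0.008 -1.   ] F [-3.2  1.7  1.1] gap 0.686 rows left 1
[[[-0.0097, 0.0052, 0.0001, -0.56]]]
```

Request:
apply_moves --increments '[[[0.005, 0, 0.002, 0], [0.005, 0, 0.001, 0], [0, 0, -0.006, 0], [0, 0, -0.004, 0], [0, 0, 0, 0]]]'

```text
t: 6.9
tcp_pos: [0.5706, 0.0992, 0.1831]
tool_rot: [0.006, 1.0, -0.004, -0.01]
force: [0.5, 0.7, -7.5]
finger_gap: 0.686
```

```bash
python3 -c "
from h import *
plan([.588,.104,.175],3.14)"
```

```text
t 6.9 tcp [0.5706 0.0992 0.1831] yaw 3.13 q1,q6 [-0.02 -1.57] zaxis [-0.019 -0.007 -1.   ] F [ 0.5  0.7 -7.5] gap 0.686 rows left 1
[[[-0.0174, 0.005, 0.0081, -0.57]]]
```

Request:
apply_moves --increments '[[[-0.006, 0.001, 0.002, 0], [-0.005, 0.001, 0.001, 0], [-0.004, 0.001, 0, 0], [-0.003, 0.001, 0, 0]]]'

```text
t: 7.3
tcp_pos: [0.5863, 0.1024, 0.177]
tool_rot: [0.006, 1.0, -0.005, -0.015]
force: [-0.4, -2.0, -6.8]
finger_gap: 0.683
```

```bash
python3 -c "
from h import *
plan([.588,.104,.175],3.14)"
```

```text
t 7.3 tcp [0.5863 0.1024 0.177 ] yaw 3.13 q1,q6 [-0.01 -1.56] zaxis [-0.029 -0.009 -1.   ] F [-0.4 -2.  -6.8] gap 0.683 rows left 1
[[[-0.0017, 0.0017, 0.002, -0.55]]]
```

Request:
apply_moves --increments '[[[-0.004, 0.001, 0, 0], [-0.004, 0.001, 0, 0], [-0.003, 0.001, 0, 0]]]'

```text
t: 7.6
tcp_pos: [0.594, 0.1044, 0.176]
tool_rot: [0.005, 1.0, -0.006, -0.022]
force: [-9.1, -5.3, 3.6]
finger_gap: 0.685
```

```bash
python3 -c "
from h import *
plan([.588,.104,.175],3.14)"
```

```text
t 7.6 tcp [0.594  0.1044 0.176 ] yaw 3.132 q1,q6 [-0.01 -1.56] zaxis [-0.043 -0.012 -0.999] F [-9.1 -5.3  3.6] gap 0.685 rows left 1
[[[0.006, -0.0005, 0.001, -0.46]]]
```

Request:
apply_moves --increments '[[[0, 0, 0.001, 0], [0, 0, 0, 0], [0, 0, 0, 0]]]' --fingers 1

```text
t: 7.9
tcp_pos: [0.598, 0.105, 0.1785]
tool_rot: [0.005, 1.0, -0.006, -0.016]
force: [1.0, 0.3, 0.8]
finger_gap: 1.002
```

```bash
python3 -c "
from h import *
plan([.588,.104,.175],3.14)
im,d=manip.snapshot('wrist');cv2.imwrite('pics/w4.png',im[:,:,::-1])"
```

```text
t 7.9 tcp [0.598  0.105  0.1785] yaw 3.132 q1,q6 [-0.01 -1.56] zaxis [-0.032 -0.011 -0.999] F [1.  0.3 0.8] gap 1.002 rows left 1
[[[0.01, -0.0011, 0.0035, -0.48]]]
```

View pics/w4.png

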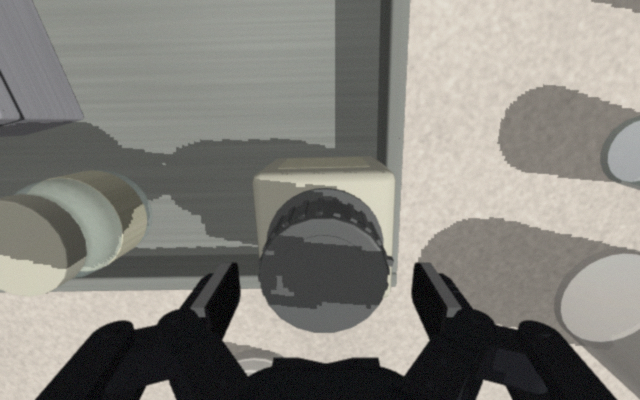

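Request:
apply_moves --increments '[[[0.0, 0, -0.04, 0], [0.02, 0, -0.03, 0], [0.03, 0, 0, 0], [0.03, 0, 0, 0]]]'

```text
t: 8.35
tcp_pos: [0.5259, 0.1067, 0.2553]
tool_rot: [0.005, 1.0, -0.005, -0.009]
force: [0.2, 0.6, -0.7]
finger_gap: 0.997
```

```bash
python3 -c "
from h import *
plan([.588,.104,.175],3.14)
s=manip.sense();im,d=manip.snapshot('wrist');cv2.imwrite('pics/w5.png',im[:,:,::-1]);np.savez('pics/w5.npz',im=im,d=d,P=cloud('wrist',d),p=s['tcp_pos'],q=s['tool_rot'])"
```

```text
t 8.35 tcp [0.5259 0.1067 0.2553] yaw 3.131 q1,q6 [-0.   -1.56] zaxis [-0.018 -0.01  -1.   ] F [ 0.2  0.6 -0.7] gap 0.997 rows left 3
[[[-0.0207, -0.0007, 0.0268, -0.18], [-0.0207, -0.0007, 0.0268, -0.18], [-0.0207, -0.0008, 0.0268, -0.18]]]
```

View pics/w5.png

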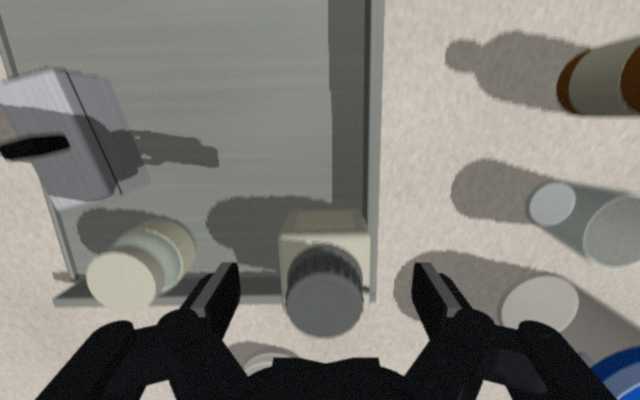

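Request:
apply_moves --increments '[[[0.008, 0, 0, 0], [0.008, 0, 0, 0], [0.008, 0, 0, 0], [0.008, 0, 0, 0], [0.008, 0, 0, 0]]]'

```text
t: 8.9
tcp_pos: [0.4799, 0.108, 0.2578]
tool_rot: [0.005, 1.0, -0.005, -0.009]
force: [-0.4, 0.4, 0.4]
finger_gap: 1.0
```

```bash
python3 -c "
from h import *
plan([.588,.104,.175],3.14)
from scipy.spatial.transform import Rotation as R
im,d=manip.snapshot('top');cv2.imwrite('pics/t5.png',cv2.resize(im[150:290,250:400,::-1],None,fx=4,fy=4))
im,d=manip.snapshot('side');cv2.imwrite('pics/s5.png',cv2.resize(im[130:330,200:450,::-1],None,fx=3,fy=3));np.savez('pics/s5.npz',im=im,d=d)
plan([.588,.104,.175],3.14)
"
```

```text
t 8.9 tcp [0.4799 0.108  0.2578] yaw 3.131 q1,q6 [-0.   -1.56] zaxis [-0.019 -0.009 -1.   ] F [-0.4  0.4  0.4] gap 1.0 rows left 3
[[[-0.036, -0.001, 0.0276, -0.16], [-0.036, -0.0011, 0.0276, -0.16], [-0.036, -0.0012, 0.0276, -0.16]]]
t 9.0 tcp [0.4789 0.1081 0.2576] yaw 3.132 q1,q6 [-0.   -1.56] zaxis [-0.021 -0.009 -1.   ] F [-0.3 -0.3  0.6] gap 1.0 rows left 3
[[[-0.0364, -0.001, 0.0275, -0.16], [-0.0364, -0.0011, 0.0275, -0.16], [-0.0364, -0.0012, 0.0275, -0.16]]]
```

View pics/t5.png

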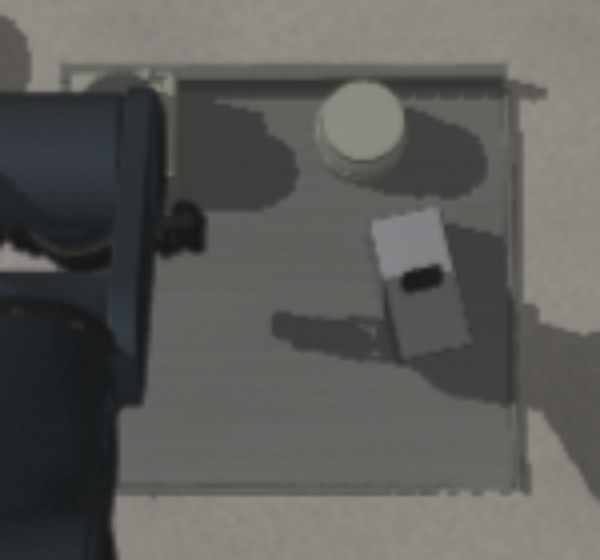

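View pics/s5.png

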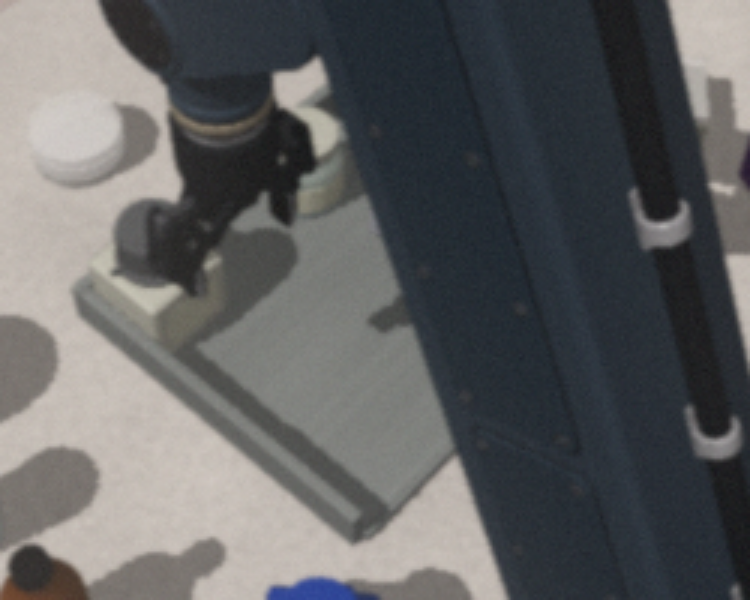

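```bash
python3 - <<'E'
from h import *
z=np.load('pics/w5.npz');s={"tcp_pos":z["p"],"tool_rot":z["q"]};P=z["P"];H=P[...,2]
m=((H>.115)&(H<.145)).astype(np.uint8);n,l,st,c=cv2.connectedComponentsWithStats(m);i=l[305,325]
cn=max(cv2.findContours((l==i).astype(np.uint8),0,1)[0],key=len)[:,0]
W=wray(s,cn,.129)[:,:2];print("cap wrist",cv2.minEnclosingCircle((W*1000).astype(np.float32)))
z=np.load('pics/s5.npz');P=cloud("side",z["d"]);H=P[...,2];im=z["im"]
m=((H>.118)&(H<.142)).astype(np.uint8);n,l,st,c=cv2.connectedComponentsWithStats(m)
print([(st[i].tolist(),c[i].round(1).tolist()) for i in range(1,n) if st[i,4]>60])
print("jar right edge",ray("top",[[293.6,190]],.085),"left wall inner",ray("top",[[268.2,215]],.045),"far",ray("top",[[310,170.0]],.045))
# colour subpixel edges in top image
g=cv2.cvtColor(np.load('pics/top0.npz')["im"],cv2.COLOR_RGB2GRAY).astype(int)
print(g[240,262:276],g[164:176,300])
g=cv2.cvtColor(im,cv2.COLOR_RGB2GRAY);
E
```

```text
cap wrist ((585.4519653320312, 103.69196319580078), 33.36148452758789)
[([620, 0, 20, 8, 95], [631.4, 2.3]), ([417, 51, 108, 31, 713], [469.4, 67.2]), ([237, 196, 20, 22, 208], [244.5, 205.4]), ([114, 228, 43, 35, 1116], [135.0, 245.7]), ([113, 236, 49, 36, 298], [142.9, 261.4]), ([99, 246, 13, 8, 70], [105.1, 248.6]), ([204, 320, 15, 11, 76], [212.1, 326.1]), ([291, 322, 30, 29, 653], [305.4, 336.0])]
jar right edge [[0.5598666 0.0628256 0.085    ]] left wall inner [[0.48734887 0.14296299 0.045     ]] far [[0.63263773 0.01365555 0.045     ]]
[135 130 106  98  97  87  46  61  65  66  65  66  66  66] [138 130 103  96  97  88  52  53  57  62  73  96]
```

Request:
apply_moves --increments '[[[-0.01, -0.005, 0.02, 0], [0, 0, 0.04, 0], [0, 0, 0.04, 0], [0, 0, 0.015, 0], [0, 0, 0, 0]]]' --fingers 0 --newtons 30

```text
t: 9.5
tcp_pos: [0.4923, 0.1014, 0.1403]
tool_rot: [0.005, 1.0, -0.005, -0.004]
force: [-0.4, 0.8, -0.3]
finger_gap: 0.145
```

```bash
python3 -c "
from h import *
plan([.53,.102,.142],3.14)"
```

```text
t 9.5 tcp [0.4923 0.1014 0.1403] yaw 3.131 q1,q6 [-0.02 -1.56] zaxis [-0.009 -0.009 -1.   ] F [-0.4  0.8 -0.3] gap 0.145 rows left 1
[[[-0.0377, 0.0009, -0.0017, -0.49]]]
```

Request:
apply_moves --increments '[[[-0.02, 0.001, -0.002, 0], [-0.012, 0, -0.001, 0], [-0.005, 0, 0, 0], [-0.003, 0, 0, 0]]]'

```text
t: 9.9
tcp_pos: [0.5344, 0.1021, 0.1442]
tool_rot: [0.005, 1.0, -0.005, -0.004]
force: [-0.2, 0.2, 0.4]
finger_gap: 0.0
```

Request:
apply_moves --increments '[[[-0.004, 0, 0, 0], [-0.004, 0, 0, 0], [-0.004, 0, 0, 0]]]'

```text
t: 10.2
tcp_pos: [0.5406, 0.1022, 0.1445]
tool_rot: [0.005, 1.0, -0.005, -0.012]
force: [-7.2, 0.3, 5.9]
finger_gap: -0.0
```

Request:
apply_moves --increments '[[[-0.005, 0, 0.001, 0], [-0.005, 0, 0.001, 0]]]'

```text
t: 10.4
tcp_pos: [0.5419, 0.1027, 0.1421]
tool_rot: [0.004, 1.0, -0.005, -0.023]
force: [-8.1, 0.5, 6.5]
finger_gap: -0.0
```

```bash
python3 -c "
from h import *
plan([.53,.102,.142],3.14)
im,d=manip.snapshot('side');cv2.imwrite('pics/s6.png',cv2.resize(im[150:290,210:385,::-1],None,fx=4.2,fy=4.2,interpolation=cv2.INTER_CUBIC))"
```

```text
t 10.4 tcp [0.5419 0.1027 0.1421] yaw 3.133 q1,q6 [-0.01 -1.56] zaxis [-0.046 -0.009 -0.999] F [-8.1  0.5  6.5] gap -0.0 rows left 1
[[[0.0119, -0.0008, 0.0001, -0.4]]]
```

View pics/s6.png

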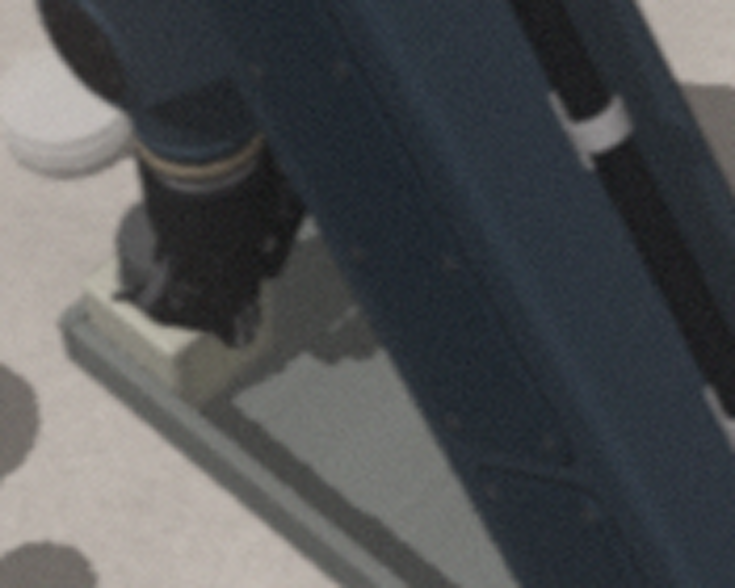

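Request:
apply_moves --increments '[[[0.015, 0, 0, 0], [0.02, 0, -0.02, 0], [0.01, 0, -0.04, 0], [0, 0, -0.04, 0], [0, 0, 0, 0]]]' --fingers 1

```text
t: 10.95
tcp_pos: [0.4984, 0.1041, 0.2458]
tool_rot: [0.004, 1.0, -0.005, -0.025]
force: [0.7, 0.2, -0.0]
finger_gap: 0.842
```

```bash
python3 -c "
from h import *
plan([.59,.102,.26],3.14)"
```

```text
t 10.95 tcp [0.4984 0.1041 0.2458] yaw 3.133 q1,q6 [-0.01 -1.57] zaxis [-0.051 -0.009 -0.999] F [ 0.7  0.2 -0. ] gap 0.842 rows left 2
[[[-0.0458, -0.0007, -0.0071, -0.2], [-0.0458, -0.0008, -0.0071, -0.2]]]
```

```bash
python3 -c "
from h import *
print('dishes',ray('top',[[305,125]],.042),'beaker',ray('top',[[200,197]],.09),'wall outer top',ray('top',[[300,166]],.045))
plan([.70,.10,.22],3.14)"
```

```text
dishes [[0.78238811 0.03127396 0.042     ]] beaker [[0.53497617 0.34697561 0.09      ]] wall outer top [[0.64541393 0.04559277 0.045     ]]
t 10.95 tcp [0.4984 0.1041 0.2458] yaw 3.133 q1,q6 [-0.01 -1.57] zaxis [-0.051 -0.009 -0.999] F [ 0.7  0.2 -0. ] gap 0.842 rows left 5
[[[-0.0403, -0.0005, 0.0052, -0.08], [-0.0403, -0.0005, 0.0052, -0.08], [-0.0403, -0.0006, 0.0052, -0.08], [-0.0403, -0.0007, 0.0052, -0.08], [-0.0403, -0.0007, 0.0052, -0.08]]]
```

Request:
apply_moves --increments '[[[-0.042, -0.018, 0, 0], [-0.042, -0.018, 0, 0], [-0.042, -0.018, 0, 0], [-0.042, -0.018, 0, 0], [-0.028, -0.012, 0, 0]]]' --fingers 0

```text
t: 11.45
tcp_pos: [0.6914, 0.0191, 0.2341]
tool_rot: [0.002, 1.0, -0.004, -0.029]
force: [0.1, 1.0, 0.7]
finger_gap: 0.022
```

```bash
python3 -c "
from h import *
plan([.685,.02,.105],3.14)"
```

```text
t 11.45 tcp [0.6914 0.0191 0.2341] yaw 3.138 q1,q6 [-0.13 -1.69] zaxis [-0.059 -0.008 -0.998] F [0.1 1.  0.7] gap 0.022 rows left 3
[[[0.0021, 0.0003, 0.043, -0.04], [0.0021, 0.0003, 0.043, -0.04], [0.0021, 0.0003, 0.043, -0.04]]]
```

Request:
apply_moves --increments '[[[0, 0, 0.045, 0], [0, 0, 0.045, 0], [0, 0, 0.035, 0], [0, 0, 0, 0]]]'

```text
t: 11.85
tcp_pos: [0.6908, 0.0137, 0.1032]
tool_rot: [0.004, 1.0, -0.005, -0.025]
force: [-1.2, 0.3, -0.9]
finger_gap: -0.0
```

```bash
python3 -c "
from h import *
plan([.665,.02,.105],3.14)"
```

```text
t 11.85 tcp [0.6908 0.0137 0.1032] yaw 3.134 q1,q6 [-0.14 -1.69] zaxis [-0.05  -0.01  -0.999] F [-1.2  0.3 -0.9] gap -0.0 rows left 1
[[[0.0258, 0.0061, -0.0018, -0.36]]]
```

Now I'll push −x against the outer face of the far wall, which is fixed, to undo the tilt.

Request:
apply_moves --increments '[[[0.012, 0.003, 0, 0], [0.01, 0, 0, 0], [0.006, 0, 0, 0], [0.006, 0, 0, 0], [0.006, 0, 0, 0]]]'

```text
t: 12.35
tcp_pos: [0.6604, 0.0166, 0.1094]
tool_rot: [0.004, 1.0, -0.006, -0.009]
force: [8.6, 1.4, -6.5]
finger_gap: 0.004
```

```bash
python3 -c "
from h import *
plan([.665,.02,.105],3.14)"
```

```text
t 12.35 tcp [0.6604 0.0166 0.1094] yaw 3.133 q1,q6 [-0.14 -1.69] zaxis [-0.018 -0.011 -1.   ] F [ 8.6  1.4 -6.5] gap 0.004 rows left 1
[[[-0.0046, 0.0035, 0.0044, -0.42]]]
```

Request:
apply_moves --increments '[[[0.006, 0, 0.001, 0], [0.006, 0, 0.001, 0], [0.004, 0, 0.001, 0]]]'

```text
t: 12.65
tcp_pos: [0.6576, 0.0161, 0.1135]
tool_rot: [0.005, 1.0, -0.007, 0.012]
force: [2.9, 0.8, -1.4]
finger_gap: 0.002
```

```bash
python3 -c "
from h import *
plan([.665,.02,.105],3.14)"
```

```text
t 12.65 tcp [0.6576 0.0161 0.1135] yaw 3.131 q1,q6 [-0.14 -1.69] zaxis [ 0.023 -0.013 -1.   ] F [ 2.9  0.8 -1.4] gap 0.002 rows left 1
[[[-0.0074, 0.004, 0.0085, -0.5]]]
```

Request:
apply_moves --increments '[[[-0.01, 0, -0.03, 0], [0, 0, -0.045, 0], [0, 0, -0.045, 0], [0, 0, 0, 0]]]' --fingers 1

```text
t: 13.05
tcp_pos: [0.6662, 0.0173, 0.2423]
tool_rot: [0.005, 1.0, -0.007, 0.015]
force: [0.8, 0.4, 0.2]
finger_gap: 0.68
```

```bash
python3 -c "
from h import *
plan([.59,.102,.24],3.14)"
```

```text
t 13.05 tcp [0.6662 0.0173 0.2423] yaw 3.131 q1,q6 [-0.14 -1.69] zaxis [ 0.03  -0.015 -0.999] F [0.8 0.4 0.2] gap 0.68 rows left 3
[[[0.0257, 0.028, 0.0008, -0.16], [0.0256, 0.028, 0.0008, -0.16], [0.0255, 0.0281, 0.0008, -0.16]]]
```

Request:
apply_moves --increments '[[[0.035, 0.025, 0, 0], [0.035, 0.025, 0, 0], [0.035, 0.025, 0, 0], [0.035, 0.01, 0, 0], [0, 0, 0, 0]]]'

```text
t: 13.55
tcp_pos: [0.5226, 0.1049, 0.2421]
tool_rot: [0.006, 1.0, -0.008, 0.022]
force: [-1.0, 0.4, -0.3]
finger_gap: 1.0
```

```bash
python3 -c "
from h import *
plan([.59,.102,.24],3.14)
s=manip.sense();im,d=manip.snapshot('wrist');cv2.imwrite('pics/w7.png',im[:,:,::-1]);np.savez('pics/w7.npz',im=im,d=d,P=cloud('wrist',d),p=s['tcp_pos'],q=s['tool_rot'])"
```

```text
t 13.55 tcp [0.5226 0.1049 0.2421] yaw 3.129 q1,q6 [-0.   -1.55] zaxis [ 0.043 -0.017 -0.999] F [-1.   0.4 -0.3] gap 1.0 rows left 2
[[[-0.0337, -0.001, 0.0011, -0.31], [-0.0337, -0.0012, 0.0011, -0.31]]]
```

View pics/w7.png

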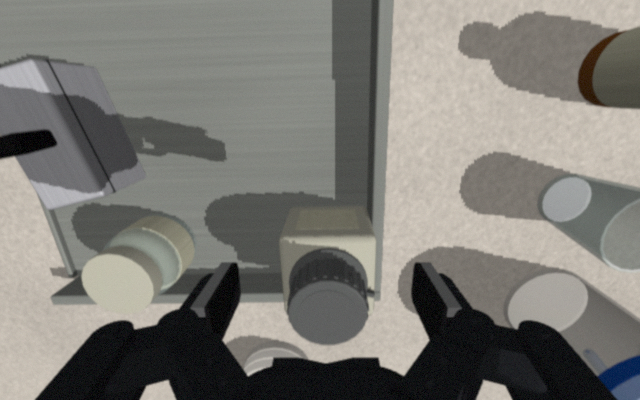

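Request:
apply_moves --increments '[[[0.025, -0.003, 0, 0], [0.01, 0, 0.03, 0], [0, 0, 0.04, 0], [0, 0, 0.027, 0], [-0.01, 0, 0, 0]]]' --fingers 0

```text
t: 14.1
tcp_pos: [0.5142, 0.098, 0.148]
tool_rot: [0.007, 0.999, -0.009, 0.035]
force: [-0.3, -0.3, 0.0]
finger_gap: 0.142
```

```bash
python3 -c "
from h import *
plan([.535,.102,.144],3.14)"
```

```text
t 14.1 tcp [0.5142 0.098  0.148 ] yaw 3.128 q1,q6 [-0.02 -1.55] zaxis [ 0.07  -0.018 -0.997] F [-0.3 -0.3  0. ] gap 0.142 rows left 1
[[[-0.0207, 0.0043, 0.004, -0.7]]]
```

Request:
apply_moves --increments '[[[-0.012, 0.003, 0, 0], [-0.006, 0.001, 0, 0], [-0.005, 0, 0, 0], [-0.005, 0, 0, 0], [-0.005, 0, 0, 0]]]'

```text
t: 14.6
tcp_pos: [0.5384, 0.1005, 0.151]
tool_rot: [0.008, 1.0, -0.009, 0.016]
force: [-7.2, 0.3, 0.2]
finger_gap: -0.002
```

```bash
python3 -c "
from h import *
plan([.535,.102,.144],3.14)"
```

```text
t 14.6 tcp [0.5384 0.1005 0.151 ] yaw 3.127 q1,q6 [-0.01 -1.55] zaxis [ 0.031 -0.019 -0.999] F [-7.2  0.3  0.2] gap -0.002 rows left 1
[[[0.0034, 0.0015, 0.007, -0.76]]]
```

Request:
apply_moves --increments '[[[-0.005, 0, 0.001, 0], [-0.005, 0, 0.001, 0]]]'

```text
t: 14.8
tcp_pos: [0.5399, 0.1005, 0.1503]
tool_rot: [0.007, 1.0, -0.009, 0.003]
force: [-9.6, 1.0, 7.7]
finger_gap: 0.001
```

```bash
python3 -c "
from h import *
plan([.535,.102,.144],3.14)"
```

```text
t 14.8 tcp [0.5399 0.1005 0.1503] yaw 3.127 q1,q6 [-0.01 -1.55] zaxis [ 0.006 -0.019 -1.   ] F [-9.6  1.   7.7] gap 0.001 rows left 1
[[[0.0049, 0.0014, 0.0063, -0.74]]]
```

Request:
apply_moves --increments '[[[0.012, 0, 0, 0], [0.008, 0, -0.035, 0], [0, 0, -0.04, 0], [-0.03, 0, 0, 0], [-0.03, 0, 0, 0]]]' --fingers 1

```text
t: 15.3
tcp_pos: [0.5809, 0.1008, 0.2358]
tool_rot: [0.007, 1.0, -0.01, 0.006]
force: [-0.4, -0.1, 0.5]
finger_gap: 0.845
```

```bash
python3 -c "
from h import *
plan([.591,.102,.22],3.14)
s=manip.sense();im,d=manip.snapshot('wrist');cv2.imwrite('pics/w8.png',im[:,:,::-1]);np.savez('pics/w8.npz',im=im,d=d,P=cloud('wrist',d),p=s['tcp_pos'],q=s['tool_rot'])"
```

```text
t 15.3 tcp [0.5809 0.1008 0.2358] yaw 3.127 q1,q6 [-0.01 -1.55] zaxis [ 0.012 -0.019 -1.   ] F [-0.4 -0.1  0.5] gap 0.845 rows left 1
[[[-0.0101, 0.0013, 0.0158, -0.72]]]
```

View pics/w8.png

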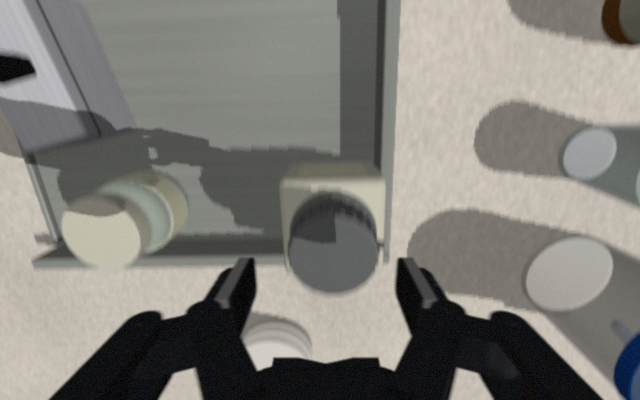

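```bash
python3 - <<'E'
from h import *
z=np.load('pics/w8.npz');s={"tcp_pos":z["p"],"tool_rot":z["q"]};P=z["P"];H=P[...,2];im=z["im"]
m=((H>.116)&(H<.145)).astype(np.uint8);n,l,st,c=cv2.connectedComponentsWithStats(m);i=l[255,333]
cn=max(cv2.findContours((l==i).astype(np.uint8),0,1)[0],key=len)[:,0]
W=wray(s,cn,.129)[:,:2];print("cap wrist",cv2.minEnclosingCircle((W*1000).astype(np.float32)),st[i])
print(wray(s,[[289,250],[377,250],[333,291]],.129))
print("corner outer",wray(s,[[390,262]],.045))
E
```

```text
cap wrist ((588.8316040039062, 103.69609069824219), 32.33917236328125) [ 287  202   93   90 6369]
[[0.58931809 0.07504121 0.129     ]
 [0.58956037 0.13248525 0.129     ]
 [0.62070114 0.10367151 0.129     ]]
corner outer [[0.64547119 0.15950379 0.045     ]]
```

Request:
apply_moves --increments '[[[-0.009, 0.005, 0.015, 0], [0, 0, 0.025, 0], [0, 0, 0.018, 0], [0, 0, 0, 0]]]'

```text
t: 15.75
tcp_pos: [0.6083, 0.1029, 0.1872]
tool_rot: [0.008, 1.0, -0.01, 0.023]
force: [-0.4, -0.3, 0.3]
finger_gap: 1.001
```

```bash
python3 -c "
from h import *
plan([.59,.1045,.175],3.14)"
```

```text
t 15.75 tcp [0.6083 0.1029 0.1872] yaw 3.126 q1,q6 [-0.01 -1.54] zaxis [ 0.046 -0.02  -0.999] F [-0.4 -0.3  0.3] gap 1.001 rows left 1
[[[0.0183, 0.0013, 0.0122, -0.83]]]
```

Request:
apply_moves --increments '[[[0.01, 0.001, 0, 0], [0.006, 0, 0, 0], [0, 0, 0, 0]]]'

```text
t: 16.05
tcp_pos: [0.5928, 0.104, 0.1901]
tool_rot: [0.008, 1.0, -0.01, 0.026]
force: [-0.3, 0.5, -0.2]
finger_gap: 0.997
```

```bash
python3 -c "
from h import *
plan([.589,.1045,.175],3.14)"
```

```text
t 16.05 tcp [0.5928 0.104  0.1901] yaw 3.125 q1,q6 [-0.   -1.54] zaxis [ 0.052 -0.02  -0.998] F [-0.3  0.5 -0.2] gap 0.997 rows left 1
[[[0.0038, 0.0005, 0.0151, -0.84]]]
```

Request:
apply_moves --increments '[[[0.005, 0.001, 0.007, 0], [0.001, 0, 0.006, 0], [0, 0, 0.002, 0]]]'

```text
t: 16.35
tcp_pos: [0.5876, 0.105, 0.1761]
tool_rot: [0.008, 1.0, -0.01, 0.028]
force: [0.4, -0.6, -0.4]
finger_gap: 1.001
```

Request:
apply_moves --increments '[[[0, 0, 0, 0], [0, 0, 0, 0], [0, 0, 0, 0], [0, 0, 0, 0]]]' --fingers 0.4 --newtons 60

```text
t: 16.75
tcp_pos: [0.5875, 0.1047, 0.1759]
tool_rot: [0.008, 1.0, -0.01, 0.027]
force: [-1.3, -0.3, 2.9]
finger_gap: 0.686
```

```bash
python3 -c "
from h import *
plan([.589,.1045,.175],3.14)"
```

```text
t 16.75 tcp [0.5875 0.1047 0.1759] yaw 3.126 q1,q6 [-0.   -1.54] zaxis [ 0.054 -0.02  -0.998] F [-1.3 -0.3  2.9] gap 0.686 rows left 1
[[[-0.0015, -0.0002, 0.0009, -0.82]]]
```

Gripped. I'll push +x gently to level the tool, since the far wall holds the jar.

Request:
apply_moves --increments '[[[-0.004, 0, 0, 0], [-0.004, 0, 0, 0], [-0.004, 0, 0, 0]]]'

```text
t: 17.05
tcp_pos: [0.5901, 0.1048, 0.1748]
tool_rot: [0.008, 1.0, -0.01, 0.014]
force: [-8.1, -1.6, 10.0]
finger_gap: 0.684
```

```bash
python3 -c "
from h import *
plan([.589,.1045,.175],3.14)"
```

```text
t 17.05 tcp [0.5901 0.1048 0.1748] yaw 3.126 q1,q6 [-0.   -1.54] zaxis [ 0.027 -0.021 -0.999] F [-8.1 -1.6 10. ] gap 0.684 rows left 1
[[[0.0011, -0.0003, -0.0002, -0.81]]]
```

Request:
apply_moves --increments '[[[-0.004, 0.001, 0, 0], [-0.004, 0.001, 0, 0]]]'

```text
t: 17.25
tcp_pos: [0.5915, 0.1052, 0.175]
tool_rot: [0.007, 1.0, -0.012, 0.005]
force: [-9.6, -4.9, 9.8]
finger_gap: 0.683
```

```bash
python3 -c "
from h import *
plan([.589,.1045,.175],3.14)"
```

```text
t 17.25 tcp [0.5915 0.1052 0.175 ] yaw 3.127 q1,q6 [-0.   -1.54] zaxis [ 0.009 -0.024 -1.   ] F [-9.6 -4.9  9.8] gap 0.683 rows left 1
[[[0.0025, -0.0007, 0.0, -0.73]]]
```

Request:
apply_moves --increments '[[[0, 0, 0.002, 0], [0, 0, 0.002, 0], [0, 0, 0.002, 0]]]'

```text
t: 17.55
tcp_pos: [0.5914, 0.1051, 0.1749]
tool_rot: [0.008, 1.0, -0.012, 0.005]
force: [-6.4, -0.9, 12.4]
finger_gap: 0.685
```

```bash
python3 -c "
from h import *
plan([.589,.1045,.175],3.14)"
```

```text
t 17.55 tcp [0.5914 0.1051 0.1749] yaw 3.126 q1,q6 [-0.   -1.54] zaxis [ 0.01  -0.024 -1.   ] F [-6.4 -0.9 12.4] gap 0.685 rows left 1
[[[0.0023, -0.0006, -0.0001, -0.8]]]
```

Request:
apply_moves --increments '[[[0, 0, 0.001, 8], [0, 0, 0.001, 8], [0, 0, 0.001, 8]]]'

```text
t: 17.85
tcp_pos: [0.5911, 0.1056, 0.1748]
tool_rot: [0.223, 0.975, -0.01, 0.008]
force: [-2.0, 1.0, 4.2]
finger_gap: 0.679
```

```bash
python3 -c "
from h import *
plan([.589,.1045,.175],3.14);print(manip.sense()['ft_torque'])"
```

```text
t 17.85 tcp [0.5911 0.1056 0.1748] yaw 2.692 q1,q6 [-0.  -1.1] zaxis [ 0.011 -0.024 -1.   ] F [-2.   1.   4.2] gap 0.679 rows left 4
[[[0.0004, -0.0005, -0.0001, -6.41], [0.0004, -0.0004, -0.0001, -6.41], [0.0005, -0.0004, -0.0001, -6.41], [0.0005, -0.0003, -0.0001, -6.41]]]
[-0.09757143  0.32600125  0.0306148 ]
```

Request:
apply_moves --increments '[[[0, 0, 0.003, 6], [0, 0, 0.003, 6], [0, 0, 0.003, 6]]]'

```text
t: 18.15
tcp_pos: [0.5903, 0.1064, 0.1743]
tool_rot: [0.378, 0.926, -0.009, 0.01]
force: [-4.9, 0.2, 18.3]
finger_gap: 0.68
```

```bash
python3 -c "
from h import *
plan([.589,.1045,.175],3.14);print(manip.sense()['ft_torque'])"
```

```text
t 18.15 tcp [0.5903 0.1064 0.1743] yaw 2.367 q1,q6 [ 0.   -0.77] zaxis [ 0.011 -0.025 -1.   ] F [-4.9  0.2 18.3] gap 0.68 rows left 6
[[[-0.0001, -0.0004, -0.0001, -7.38], [-0.0, -0.0004, -0.0001, -7.38], [0.0, -0.0004, -0.0001, -7.38], [0.0001, -0.0004, -0.0001, -7.38], [0.0001, -0.0004, -0.0001, -7.38]]]
[-0.41382642  0.81307745  0.07141782]
```

```bash
python3 -c "
from h import *
im,d=manip.snapshot('side');cv2.imwrite('pics/s9.png',cv2.resize(im[180:290,210:330,::-1],None,fx=5.4,fy=5.4,interpolation=cv2.INTER_CUBIC))
im,d=manip.snapshot('wrist');cv2.imwrite('pics/w9.png',im[:,:,::-1])
plan([.589,.1045,.175],3.14)"
```

```text
t 18.25 tcp [0.5903 0.1064 0.1742] yaw 2.369 q1,q6 [ 0.   -0.78] zaxis [ 0.011 -0.025 -1.   ] F [-6.3  1.7 19.2] gap 0.682 rows left 6
[[[-0.0001, -0.0004, -0.0001, -7.36], [-0.0, -0.0004, -0.0001, -7.36], [0.0, -0.0004, -0.0001, -7.36], [0.0001, -0.0004, -0.0001, -7.36], [0.0001, -0.0004, -0.0001, -7.36]]]
```

View pics/s9.png

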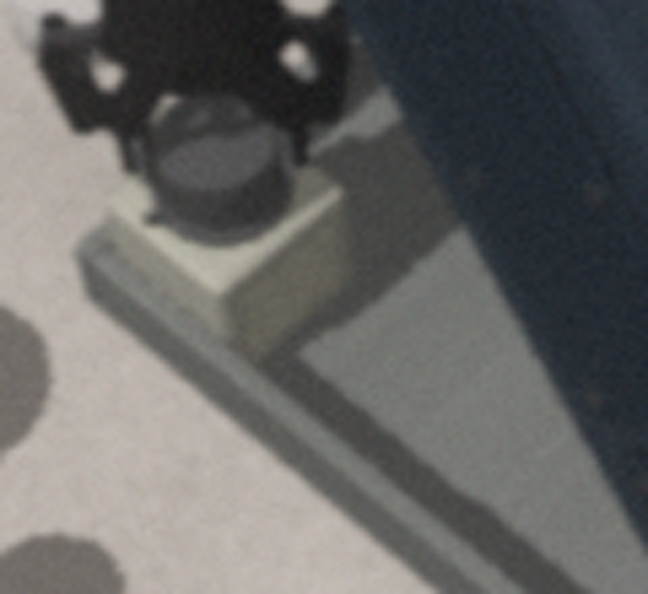

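View pics/w9.png

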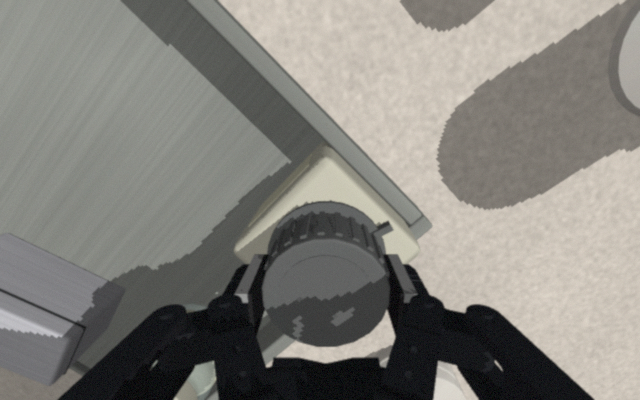

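The pointer at wrist (385,230) still faces +y, so the cap isn't engaged yet: the lugs are tip to tip. I'll keep turning under light pressure.

Request:
apply_moves --increments '[[[0, 0, 0, 6], [0, 0, 0.001, 6], [0, 0, 0.001, 6]]]'

```text
t: 18.55
tcp_pos: [0.5905, 0.1067, 0.1757]
tool_rot: [0.521, 0.853, -0.007, 0.012]
force: [-0.9, 0.4, 3.6]
finger_gap: 0.682
```

```bash
python3 -c "
from h import *
plan([.589,.1045,.175],3.14);print(manip.sense()['ft_torque'])"
```

```text
t 18.55 tcp [0.5905 0.1067 0.1757] yaw 2.045 q1,q6 [ 0.   -0.45] zaxis [ 0.013 -0.026 -1.   ] F [-0.9  0.4  3.6] gap 0.682 rows left 8
[[[-0.0002, -0.0003, 0.0001, -7.84], [-0.0001, -0.0003, 0.0001, -7.84], [-0.0001, -0.0003, 0.0001, -7.84], [-0.0, -0.0003, 0.0001, -7.84], [0.0, -0.0003, 0.0001, -7.84]]]
[-0.30663538  0.33900391  0.04528098]
```

Request:
apply_moves --increments '[[[0, 0, 0.003, 4], [0, 0, 0.003, 4], [0, 0, 0.003, 4]]]'

```text
t: 18.85
tcp_pos: [0.5908, 0.1071, 0.171]
tool_rot: [0.61, 0.792, -0.007, 0.014]
force: [-1.3, 1.0, 7.1]
finger_gap: 0.681
```

```bash
python3 -c "
from h import *
plan([.589,.1045,.175],3.14);print(manip.sense()['ft_torque'])"
```

```text
t 18.85 tcp [0.5908 0.1071 0.171 ] yaw 1.829 q1,q6 [ 0.   -0.23] zaxis [ 0.014 -0.027 -1.   ] F [-1.3  1.   7.1] gap 0.681 rows left 9
[[[-0.0002, -0.0003, -0.0004, -8.35], [-0.0002, -0.0003, -0.0004, -8.35], [-0.0001, -0.0003, -0.0004, -8.35], [-0.0001, -0.0003, -0.0004, -8.35], [-0.0, -0.0003, -0.0004, -8.35]]]
[-0.31694741  0.69919841  0.03343499]
```

The cap dropped: z is 0.171 at 7 N. Now I'll turn it while keeping the pressure on.

Request:
apply_moves --increments '[[[0, 0, 0.002, 8], [0, 0, 0.002, 8], [0, 0, 0.002, 8], [0, 0, 0.002, 8]]]'

```text
t: 19.25
tcp_pos: [0.5918, 0.1072, 0.1703]
tool_rot: [0.809, 0.587, -0.003, 0.016]
force: [-1.8, -0.7, 12.9]
finger_gap: 0.683
```

```bash
python3 -c "
from h import *
plan([.589,.1045,.175],3.14);print(manip.sense()['ft_torque'])"
```

```text
t 19.25 tcp [0.5918 0.1072 0.1703] yaw 1.256 q1,q6 [0.   0.35] zaxis [ 0.015 -0.03  -0.999] F [-1.8 -0.7 12.9] gap 0.683 rows left 13
[[[-0.0003, -0.0001, -0.0004, -8.31], [-0.0002, -0.0002, -0.0004, -8.31], [-0.0002, -0.0002, -0.0004, -8.31], [-0.0002, -0.0002, -0.0004, -8.31], [-0.0001, -0.0003, -0.0004, -8.31]]]
[-0.05188689  1.31982993  0.35251253]
```

Request:
apply_moves --increments '[[[0, 0, 0.001, 8], [0, 0, 0.001, 8], [0, 0, 0.001, 8], [0, 0, 0.001, 8]]]'

```text
t: 19.65
tcp_pos: [0.5918, 0.1069, 0.1709]
tool_rot: [0.942, 0.334, 0.0, 0.017]
force: [-1.5, -1.5, 8.0]
finger_gap: 0.683
```

```bash
python3 -c "
from h import *
plan([.589,.1045,.175],3.14);print(manip.sense()['ft_torque'])
im,d=manip.snapshot('wrist');cv2.imwrite('pics/w10.png',im[:,:,::-1])
im,d=manip.snapshot('side');cv2.imwrite('pics/s10.png',cv2.resize(im[180:290,210:330,::-1],None,fx=5.4,fy=5.4,interpolation=cv2.INTER_CUBIC))
"
```

```text
t 19.65 tcp [0.5918 0.1069 0.1709] yaw 0.681 q1,q6 [0.01 0.92] zaxis [ 0.012 -0.033 -0.999] F [-1.5 -1.5  8. ] gap 0.683 rows left 17
[[[-0.0002, 0.0, -0.0002, -8.29], [-0.0002, -0.0, -0.0002, -8.29], [-0.0002, -0.0001, -0.0002, -8.29], [-0.0002, -0.0001, -0.0002, -8.29], [-0.0002, -0.0001, -0.0002, -8.29]]]
[0.2723296  1.01567237 0.4259525 ]
```

View pics/w10.png

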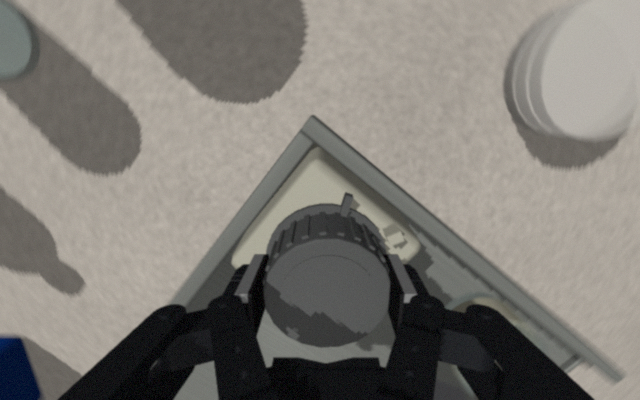

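View pics/s10.png

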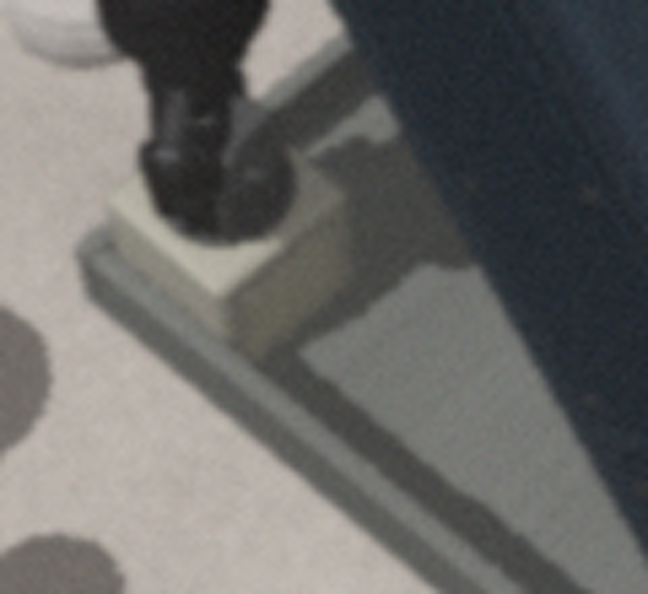

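Pointer is at (349,200) and the post at about (395,240), with the jar still snug in the corner. I'll keep turning and watch the torque.

Request:
apply_moves --increments '[[[0, 0, 0.002, 6], [0, 0, 0.0015, 6], [0, 0, 0.0015, 6]]]'

```text
t: 20.05
tcp_pos: [0.5924, 0.1065, 0.1709]
tool_rot: [0.983, 0.18, 0.003, 0.017]
force: [-3.6, -2.7, 10.9]
finger_gap: 0.68
```

```bash
python3 -c "
from h import *
plan([.589,.1045,.175],3.14);print(manip.sense()['ft_torque'])
"
```

```text
t 20.05 tcp [0.5924 0.1065 0.1709] yaw 0.362 q1,q6 [0.01 1.24] zaxis [ 0.012 -0.033 -0.999] F [-3.6 -2.7 10.9] gap 0.68 rows left 19
[[[-0.0002, 0.0, -0.0002, -8.38], [-0.0002, 0.0, -0.0002, -8.38], [-0.0002, -0.0, -0.0002, -8.38], [-0.0002, -0.0001, -0.0002, -8.38], [-0.0002, -0.0001, -0.0002, -8.38]]]
[-0.03103416  1.30543199  0.35151163]
```

Request:
apply_moves --increments '[[[0, 0, 0.0015, 5], [0, 0, 0.0015, 5]]]'

```text
t: 20.25
tcp_pos: [0.592, 0.105, 0.1707]
tool_rot: [0.996, 0.092, 0.003, 0.019]
force: [-2.5, -3.8, 9.2]
finger_gap: 0.682
```

```bash
python3 -c "
from h import *
plan([.589,.1045,.175],3.14);print(manip.sense()['ft_torque'])
"
```

```text
t 20.25 tcp [0.592  0.105  0.1707] yaw 0.184 q1,q6 [0.   1.42] zaxis [ 0.009 -0.037 -0.999] F [-2.5 -3.8  9.2] gap 0.682 rows left 20
[[[-0.0002, -0.0, -0.0002, -8.47], [-0.0002, -0.0, -0.0002, -8.47], [-0.0001, -0.0, -0.0002, -8.47], [-0.0001, -0.0001, -0.0002, -8.47], [-0.0001, -0.0001, -0.0002, -8.47]]]
[-0.21416442  0.88452026  0.33796757]
```

```bash
python3 -c "
from h import *
im,d=manip.snapshot('wrist');cv2.imwrite('pics/w11.png',im[:,:,::-1])
"
```

```text
(no output)
```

View pics/w11.png

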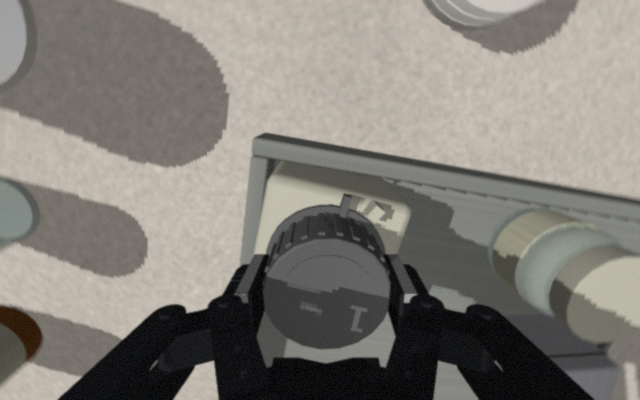

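Pointer at (347,203), post at about (378,210), so roughly 0.3 rad left. The jar is still flat against both walls.

Request:
apply_moves --increments '[[[0, 0, 0.002, 6], [0, 0, 0.0015, 5]]]'

```text
t: 20.5
tcp_pos: [0.5923, 0.104, 0.1703]
tool_rot: [1.0, -0.007, 0.005, 0.019]
force: [-3.4, -2.4, 10.0]
finger_gap: 0.681
```

```bash
python3 -c "
from h import *
plan([.589,.1045,.175],3.14);print(manip.sense()['ft_torque'])
im,d=manip.snapshot('wrist');cv2.imwrite('pics/w12.png',cv2.resize(im[130:330,200:450,::-1],None,fx=3,fy=3))
"
```

```text
t 20.5 tcp [0.5923 0.104  0.1703] yaw -0.015 q1,q6 [0.   1.62] zaxis [ 0.009 -0.038 -0.999] F [-3.4 -2.4 10. ] gap 0.681 rows left 22
[[[-0.0001, -0.0, -0.0002, -8.22], [-0.0001, -0.0, -0.0002, -8.22], [-0.0001, -0.0001, -0.0002, -8.22], [-0.0001, -0.0001, -0.0002, -8.22], [-0.0001, -0.0001, -0.0002, -8.22]]]
[0.1951988  1.13536399 0.58501498]
```

View pics/w12.png

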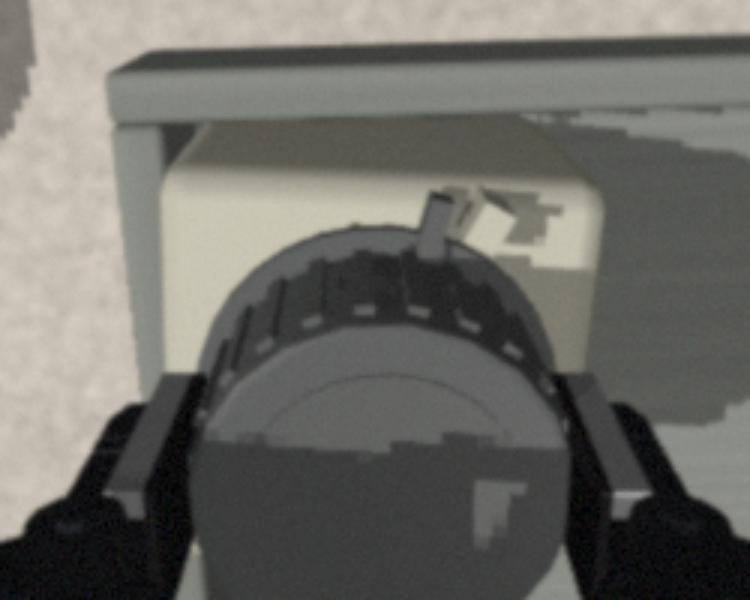

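Request:
apply_moves --increments '[[[0, -0.001, 0.0015, 4]]]'

```text
t: 20.65
tcp_pos: [0.5913, 0.1035, 0.1704]
tool_rot: [0.999, -0.042, 0.004, 0.021]
force: [-7.2, -9.2, 15.9]
finger_gap: 0.684
```

```bash
python3 -c "
from h import *
plan([.589,.1045,.175],3.14);print(manip.sense()['ft_torque'])
im,d=manip.snapshot('wrist');cv2.imwrite('pics/w13.png',cv2.resize(im[130:330,200:450,::-1],None,fx=3,fy=3))
plan([.589,.1045,.175],3.14);print(manip.sense()['ft_torque'])
"
```

```text
t 20.65 tcp [0.5913 0.1035 0.1704] yaw -0.083 q1,q6 [0.   1.69] zaxis [ 0.006 -0.043 -0.999] F [-7.2 -9.2 15.9] gap 0.684 rows left 22
[[[-0.0001, -0.0, -0.0002, -8.39], [-0.0001, -0.0001, -0.0002, -8.39], [-0.0001, -0.0001, -0.0002, -8.39], [-0.0001, -0.0001, -0.0002, -8.39], [-0.0001, -0.0001, -0.0002, -8.39]]]
[-1.06353324  1.60391147  1.26474643]
t 20.7 tcp [0.591  0.1033 0.1704] yaw -0.086 q1,q6 [0.  1.7] zaxis [ 0.005 -0.043 -0.999] F [-5.5 -6.7 13.1] gap 0.685 rows left 22
[[[-0.0001, -0.0, -0.0002, -8.4], [-0.0001, -0.0001, -0.0002, -8.4], [-0.0001, -0.0001, -0.0002, -8.4], [-0.0001, -0.0001, -0.0002, -8.4], [-0.0001, -0.0001, -0.0002, -8.4]]]
[-0.56919285  1.26848012  0.84868977]
```

View pics/w13.png

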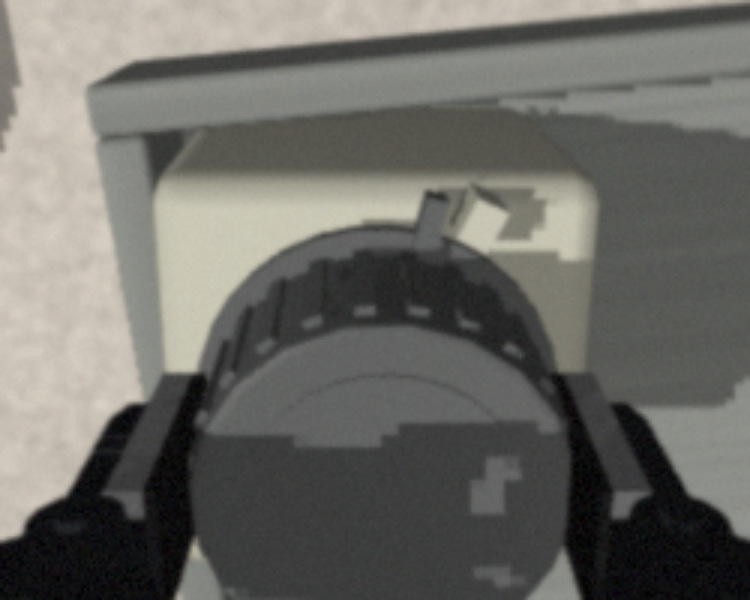

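The stop is reached: torque jumped to 1.26 N m and the pointer touches the post. The jar has begun to yaw slightly, so I'll ease back and release.

Request:
apply_moves --increments '[[[0, 0, 0, -4], [0, 0, -0.004, 0]]]'

```text
t: 20.9
tcp_pos: [0.591, 0.1035, 0.1761]
tool_rot: [1.0, -0.007, 0.003, 0.021]
force: [-0.8, 0.4, 3.6]
finger_gap: 0.681
```

Request:
apply_moves --increments '[[[0, 0, 0, 0], [0, 0, 0, 0], [0, 0, 0, 0]]]' --fingers 1

```text
t: 21.2
tcp_pos: [0.5922, 0.1036, 0.1764]
tool_rot: [1.0, -0.007, 0.004, 0.021]
force: [0.2, -0.3, -1.1]
finger_gap: 0.999
```

```bash
python3 -c "
from h import *
plan([.591,.1045,.25],-.05);print(manip.sense()['ft_torque'])
im,d=manip.snapshot('wrist');cv2.imwrite('pics/w14.png',im[:,:,::-1])
"
```

```text
t 21.2 tcp [0.5922 0.1036 0.1764] yaw -0.015 q1,q6 [0.   1.62] zaxis [ 0.008 -0.042 -0.999] F [ 0.2 -0.3 -1.1] gap 0.999 rows left 2
[[[-0.0006, -0.0005, -0.0368, 1.01], [-0.0006, -0.0005, -0.0368, 1.01]]]
[ 0.05757681  0.0386718  -0.01159447]
```

View pics/w14.png

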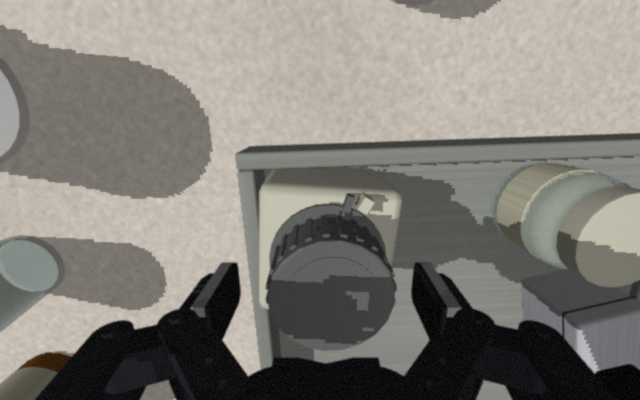

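Request:
apply_moves --increments '[[[0, 0, -0.03, 0], [-0.01, -0.01, -0.035, 0], [-0.04, -0.025, 0, 0], [-0.04, -0.028, 0, 0], [-0.03, -0.02, 0, 0]]]' --fingers 0

```text
t: 21.75
tcp_pos: [0.4761, 0.1906, 0.237]
tool_rot: [1.0, -0.011, 0.007, 0.021]
force: [-0.7, 0.8, 0.2]
finger_gap: 0.141
```

```bash
python3 -c "
from h import *
plan([.46,.20,.105],0)
s=manip.sense();im,d=manip.snapshot('top');cv2.imwrite('pics/t15.png',cv2.resize(im[150:290,250:400,::-1],None,fx=4,fy=4))
np.savez('pics/t15.npz',im=im,d=d)
"
```

```text
t 21.75 tcp [0.4761 0.1906 0.237 ] yaw -0.023 q1,q6 [0.18 1.81] zaxis [ 0.014 -0.041 -0.999] F [-0.7  0.8  0.2] gap 0.141 rows left 3
[[[-0.0054, -0.003, 0.044, -0.43], [-0.0054, -0.003, 0.044, -0.43], [-0.0054, -0.0031, 0.044, -0.43]]]
```

View pics/t15.png

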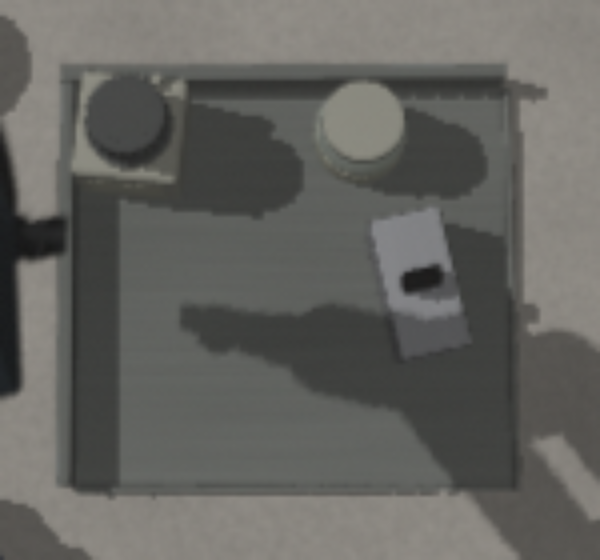

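```bash
python3 - <<'E'
from m import *
z=np.load("pics/t15.npz");measure(z["im"],z["d"],roi=(150,290,262,400))
g=cv2.cvtColor(z["im"],cv2.COLOR_RGB2GRAY)
# jar top face corners read from the x4 picture
pts=np.array([[84,76],[186,82],[180,183],[75,175]])/4+[250,150]
W=ray("top",pts-.4,.085)[:,:2];print(W.round(4),W.mean(0))
for a,b in((0,1),(1,2),(2,3),(3,0)): e=W[b]-W[a];print(round(np.linalg.norm(e),4),round(np.degrees(np.arctan2(e[1],e[0])),1))
E
```

```text
z55-100 area 409 z 0.082 centroid [0.5761 0.0957] rect mm [584.6  98.1] [84.5 87.3] 85.2
z55-100 area 392 z 0.088 centroid [ 0.5877 -0.0801] rect mm [586.6 -80.3] [66.  68.5] 44.8
z55-100 area 654 z 0.069 centroid [ 0.4689 -0.1253] rect mm [ 469. -125.] [110.6  57.1] 13.0
cap area 336 z 0.127 centroid [0.5854 0.0983] rect mm [584.7  98.7] [60.1 59.6] 46.3
[[0.6266 0.1349]
 [0.6225 0.056 ]
 [0.5432 0.0595]
 [0.5488 0.14  ]] [0.58528537 0.09759699]
0.0789 -93.0
0.0794 177.5
0.0807 86.0
0.078 -3.8
```

Request:
apply_moves --increments '[[[-0.005, -0.01, 0.04, 0], [0, 0, 0.045, 0], [0, 0, 0.04, 0], [0, 0, 0.008, 0], [0, 0, 0, 0]]]'

```text
t: 22.3
tcp_pos: [0.467, 0.2005, 0.1009]
tool_rot: [1.0, -0.007, 0.006, 0.02]
force: [1.3, -1.5, 0.0]
finger_gap: -0.001
```

```bash
python3 -c "
from h import *
plan([.46,.17,.105],0)"
```

```text
t 22.3 tcp [0.467  0.2005 0.1009] yaw -0.014 q1,q6 [0.2  1.86] zaxis [ 0.013 -0.039 -0.999] F [ 1.3 -1.5  0. ] gap -0.001 rows left 1
[[[-0.0066, 0.0306, -0.0041, -0.83]]]
```

Request:
apply_moves --increments '[[[0, 0.015, 0, 0], [0, 0.01, 0, 0], [0, 0.006, 0, 0], [0, 0.006, 0, 0]]]'

```text
t: 22.7
tcp_pos: [0.4684, 0.1687, 0.1052]
tool_rot: [1.0, -0.016, 0.012, 0.011]
force: [-3.1, 55.4, -24.5]
finger_gap: 0.002
```

```bash
python3 -c "
from h import *
plan([.46,.17,.105],0)"
```

```text
t 22.7 tcp [0.4684 0.1687 0.1052] yaw -0.032 q1,q6 [0.13 1.78] zaxis [ 0.023 -0.022 -0.999] F [ -3.1  55.4 -24.5] gap 0.002 rows left 1
[[[-0.0085, -0.001, 0.0002, -1.82]]]
```

Request:
apply_moves --increments '[[[0, 0.002, 0, 0], [0, 0.002, 0, 0], [0, 0.002, 0, 0]]]'

```text
t: 23.0
tcp_pos: [0.4685, 0.1689, 0.1068]
tool_rot: [1.0, -0.021, 0.015, 0.004]
force: [-1.2, 11.0, -3.2]
finger_gap: 0.0
```

```bash
python3 -c "
from h import *
plan([.46,.17,.105],0)"
```

```text
t 23.0 tcp [0.4685 0.1689 0.1068] yaw -0.042 q1,q6 [0.13 1.76] zaxis [ 0.03  -0.009 -1.   ] F [-1.2 11.  -3.2] gap 0.0 rows left 1
[[[-0.0085, -0.0007, 0.0018, -2.4]]]
```

Request:
apply_moves --increments '[[[0, 0.002, 0, 0], [0, 0.002, 0, 0], [0, 0.002, 0, 0]]]'

```text
t: 23.3
tcp_pos: [0.4693, 0.1666, 0.1107]
tool_rot: [1.0, -0.025, 0.019, -0.001]
force: [-2.0, 6.0, 5.3]
finger_gap: 0.0
```

```bash
python3 -c "
from h import *
plan([.50,.075,.21],0)"
```

```text
t 23.3 tcp [0.4693 0.1666 0.1107] yaw -0.05 q1,q6 [0.12 1.75] zaxis [ 0.038  0.    -0.999] F [-2.   6.   5.3] gap 0.0 rows left 3
[[[0.0118, 0.03, -0.0331, -0.96], [0.0112, 0.0302, -0.0331, -0.96], [0.0107, 0.0304, -0.0331, -0.96]]]
```

Request:
apply_moves --increments '[[[0, -0.005, -0.035, 0], [0.005, 0.045, 0, -2], [0.005, 0.042, 0, -1], [0, 0, 0, 0]]]'

```text
t: 23.7
tcp_pos: [0.4788, 0.0822, 0.1529]
tool_rot: [1.0, 0.005, 0.026, 0.0]
force: [0.3, 0.3, -0.1]
finger_gap: 0.001
```

```bash
python3 -c "
from h import *
plan([.53,.075,.145],0)"
```

```text
t 23.7 tcp [0.4788 0.0822 0.1529] yaw 0.009 q1,q6 [-0.06  1.49] zaxis [ 0.053 -0.    -0.999] F [ 0.3  0.3 -0.1] gap 0.001 rows left 2
[[[0.0256, 0.0039, 0.004, 0.27], [0.0256, 0.0037, 0.004, 0.27]]]
```

Request:
apply_moves --increments '[[[0.025, 0.004, 0.003, 0], [0.018, 0.003, 0.002, 0], [0.008, 0, 0, 0], [0.006, 0, 0, 0], [0.005, 0, 0, 0]]]'

```text
t: 24.2
tcp_pos: [0.5356, 0.072, 0.1557]
tool_rot: [1.0, 0.002, 0.021, 0.001]
force: [-7.4, -3.6, 3.4]
finger_gap: 0.0
```

```bash
python3 -c "
from h import *
plan([.53,.075,.145],0)"
```

```text
t 24.2 tcp [0.5356 0.072  0.1557] yaw 0.003 q1,q6 [-0.07  1.49] zaxis [ 0.041 -0.001 -0.999] F [-7.4 -3.6  3.4] gap 0.0 rows left 1
[[[-0.0056, -0.003, 0.0107, 0.2]]]
```

Request:
apply_moves --increments '[[[0.004, 0, 0.004, 0], [0.005, 0, 0.003, 0], [0.005, 0, 0.001, 0], [0.005, 0, 0, 0]]]'

```text
t: 24.6
tcp_pos: [0.5385, 0.0723, 0.1567]
tool_rot: [1.0, 0.005, 0.004, 0.002]
force: [-3.6, -0.7, 0.3]
finger_gap: -0.003
```

```bash
python3 -c "
from h import *
plan([.53,.075,.145],0)"
```

```text
t 24.6 tcp [0.5385 0.0723 0.1567] yaw 0.009 q1,q6 [-0.07  1.5 ] zaxis [ 0.007 -0.005 -1.   ] F [-3.6 -0.7  0.3] gap -0.003 rows left 1
[[[-0.0085, -0.0027, 0.0117, 0.53]]]
```

Request:
apply_moves --increments '[[[-0.015, 0, 0, 0], [-0.01, 0.02, 0.004, 0], [0.01, 0.035, 0.004, 0], [0.025, 0.01, 0.002, 0], [0.008, 0, 0, 0]]]'

```text
t: 25.1
tcp_pos: [0.5529, 0.0093, 0.1496]
tool_rot: [1.0, 0.007, 0.003, 0.002]
force: [0.2, 0.2, 0.4]
finger_gap: 0.001
```

```bash
python3 -c "
from h import *
plan([.565,.04,.145],0)"
```

```text
t 25.1 tcp [0.5529 0.0093 0.1496] yaw 0.013 q1,q6 [-0.18  1.38] zaxis [ 0.006 -0.004 -1.   ] F [0.2 0.2 0.4] gap 0.001 rows left 1
[[[0.0125, -0.0305, 0.0046, 0.77]]]
```

Request:
apply_moves --increments '[[[0.008, -0.015, 0.003, 0], [0, -0.01, 0.002, 0], [0, -0.004, 0, 0], [0, -0.003, 0, 0]]]'

```text
t: 25.5
tcp_pos: [0.5571, 0.0436, 0.1451]
tool_rot: [1.0, 0.008, -0.0, 0.002]
force: [-3.7, -4.1, 3.1]
finger_gap: 0.004
```

```bash
python3 -c "
from h import *
plan([.565,.045,.145],0)"
```

```text
t 25.5 tcp [0.5571 0.0436 0.1451] yaw 0.016 q1,q6 [-0.12  1.44] zaxis [-0.001 -0.005 -1.   ] F [-3.7 -4.1  3.1] gap 0.004 rows left 1
[[[0.0079, -0.0012, 0.0001, 0.93]]]
```

Contact at y≈0.0436. Now small pushes.

Request:
apply_moves --increments '[[[0, -0.002, 0, 0], [0, -0.002, 0, 0]]]'

```text
t: 25.7
tcp_pos: [0.5533, 0.0481, 0.1453]
tool_rot: [1.0, 0.01, -0.004, 0.003]
force: [-0.8, -7.3, 3.0]
finger_gap: -0.004
```

Request:
apply_moves --increments '[[[0, -0.002, 0, 0], [0, -0.002, 0, 0]]]'

```text
t: 25.9
tcp_pos: [0.5537, 0.0495, 0.1466]
tool_rot: [1.0, 0.012, -0.002, 0.007]
force: [-0.5, -10.7, 2.7]
finger_gap: 0.001
```

```bash
python3 -c "
from h import *
plan([.565,.045,.145],0)
im,d=manip.snapshot('wrist');cv2.imwrite('pics/w16.png',im[:,:,::-1])"
```

```text
t 25.9 tcp [0.5537 0.0495 0.1466] yaw 0.025 q1,q6 [-0.11  1.46] zaxis [-0.003 -0.014 -1.   ] F [ -0.5 -10.7   2.7] gap 0.001 rows left 1
[[[0.0112, 0.0048, 0.0016, 1.43]]]
```

View pics/w16.png

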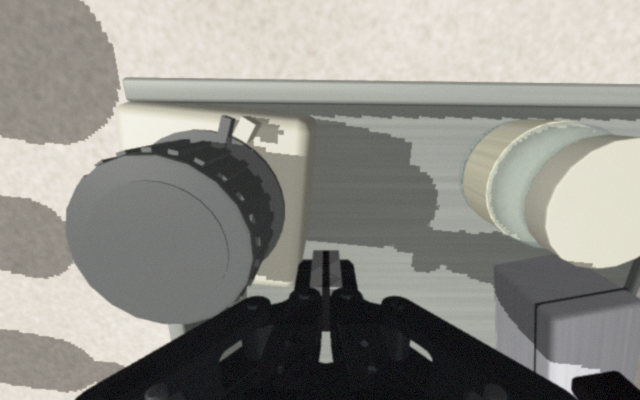

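Request:
apply_moves --increments '[[[0, 0.02, 0, -4], [0, 0.03, -0.03, -8], [-0.015, 0.035, -0.03, -8.5], [-0.02, 0.035, -0.03, -8.5], [-0.03, 0.025, -0.01, -8.5]]]' --fingers 1

```text
t: 26.45
tcp_pos: [0.5329, -0.1104, 0.2496]
tool_rot: [0.941, 0.338, -0.004, 0.005]
force: [1.6, -0.5, -0.2]
finger_gap: 0.845
```

```bash
python3 -c "
from h import *
plan([.469,-.125,.25],1.80)
im,d=manip.snapshot('top');cv2.imwrite('pics/t17.png',cv2.resize(im[150:290,250:400,::-1],None,fx=4,fy=4))
np.savez('pics/t17.npz',im=im,d=d)
"
```

```text
t 26.45 tcp [ 0.5329 -0.1104  0.2496] yaw 0.69 q1,q6 [-0.4   0.49] zaxis [-0.003 -0.012 -1.   ] F [ 1.6 -0.5 -0.2] gap 0.845 rows left 8
[[[-0.0073, -0.0037, -0.0, -7.95], [-0.0067, -0.0047, -0.0, -7.95], [-0.006, -0.0055, -0.0, -7.95], [-0.0052, -0.0063, -0.0, -7.95], [-0.0043, -0.007, -0.0, -7.95]]]
```

View pics/t17.png

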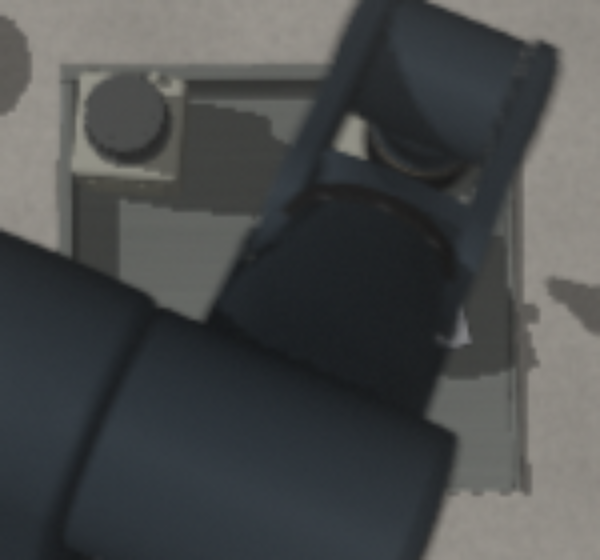

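```bash
python3 - <<'E'
from m import *
z=np.load("pics/t17.npz");measure(z["im"],z["d"],roi=(160,200,262,305))
cv2.imwrite("pics/t17z.png",cv2.resize(z["im"][160:205,260:305,::-1],None,fx=13,fy=13,interpolation=cv2.INTER_CUBIC))
E
```

```text
z55-100 area 418 z 0.082 centroid [0.5776 0.0958] rect mm [586.5  98.8] [84.5 89. ] 85.7
cap area 330 z 0.127 centroid [0.5861 0.0989] rect mm [586.8  99.4] [60.2 57.3] 45.3
```

View pics/t17z.png

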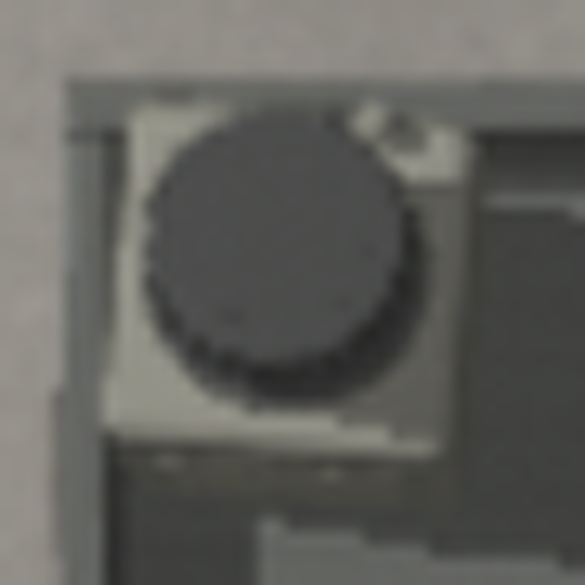

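The jar still sits about 4° clockwise: its left edge runs from (130,110) to (105,430) in the zoom. I pushed at the wrong end, so I'll push its right face near the far end.

Request:
apply_moves --increments '[[[0.035, 0.005, 0, -8.5], [0.04, 0.005, 0, -8.5], [0.045, 0.01, 0, -8.5], [0.02, 0.01, 0.01, -8.5], [0, 0, 0.03, -8.5]]]' --fingers 0

```text
t: 27.0
tcp_pos: [0.6473, -0.0236, 0.2132]
tool_rot: [0.753, 0.658, -0.001, 0.009]
force: [0.0, 0.3, 0.8]
finger_gap: 0.104
```

```bash
python3 -c "
from h import *
plan([.613,.015,.146],1.57)
"
```

```text
t 27.0 tcp [ 0.6473 -0.0236  0.2132] yaw 1.435 q1,q6 [-0.2  -0.06] zaxis [ 0.009 -0.015 -1.   ] F [0.  0.3 0.8] gap 0.104 rows left 2
[[[0.0168, -0.0196, 0.0336, -3.87], [0.0181, -0.0185, 0.0336, -3.87]]]
```

Request:
apply_moves --increments '[[[0.015, -0.02, 0.025, -4], [0.01, -0.014, 0.025, -3], [0, 0, 0.012, 0], [0, 0, 0, 0]]]'

```text
t: 27.4
tcp_pos: [0.6144, 0.0093, 0.1442]
tool_rot: [0.71, 0.704, -0.002, 0.006]
force: [1.1, -0.5, -0.2]
finger_gap: 0.001
```

```bash
python3 -c "
from h import *
plan([.613,.045,.146],1.57)
"
```

```text
t 27.4 tcp [0.6144 0.0093 0.1442] yaw 1.563 q1,q6 [-0.16 -0.15] zaxis [ 0.005 -0.012 -1.   ] F [ 1.1 -0.5 -0.2] gap 0.001 rows left 1
[[[0.0357, -0.0017, -0.0018, -0.39]]]
```

Request:
apply_moves --increments '[[[0.018, 0, -0.002, 0], [0.01, 0, -0.001, 0], [0.004, 0, 0, 0], [0.003, 0, 0, 0]]]'

```text
t: 27.8
tcp_pos: [0.6188, 0.0435, 0.1498]
tool_rot: [0.712, 0.702, 0.0, 0.009]
force: [-0.2, 0.2, -0.1]
finger_gap: -0.002
```

Request:
apply_moves --increments '[[[0.003, 0, 0, 0], [0.003, 0, 0, 0]]]'

```text
t: 28.0
tcp_pos: [0.6204, 0.0483, 0.1509]
tool_rot: [0.712, 0.702, 0.001, 0.011]
force: [0.6, -1.8, -1.0]
finger_gap: 0.0
```

Request:
apply_moves --increments '[[[0.003, -0.001, 0.001, 0], [0.003, -0.001, 0.001, 0], [0.003, 0, 0.001, 0]]]'

```text
t: 28.3
tcp_pos: [0.622, 0.0527, 0.1507]
tool_rot: [0.711, 0.703, 0.001, 0.017]
force: [-3.3, -9.9, 6.9]
finger_gap: -0.003
```

Request:
apply_moves --increments '[[[0.003, 0, 0, 0], [0.003, 0, 0, 0]]]'

```text
t: 28.5
tcp_pos: [0.6221, 0.0536, 0.1514]
tool_rot: [0.71, 0.704, -0.003, 0.02]
force: [-0.2, -10.4, -0.2]
finger_gap: -0.002
```

```bash
python3 -c "
from h import *
plan([.613,.045,.146],1.57)
im,d=manip.snapshot('wrist');cv2.imwrite('pics/w18.png',im[:,:,::-1])
"
```

```text
t 28.5 tcp [0.6221 0.0536 0.1514] yaw 1.561 q1,q6 [-0.08 -0.04] zaxis [ 0.025 -0.033 -0.999] F [ -0.2 -10.4  -0.2] gap -0.002 rows left 1
[[[-0.0087, -0.009, 0.0054, -0.52]]]
```

View pics/w18.png

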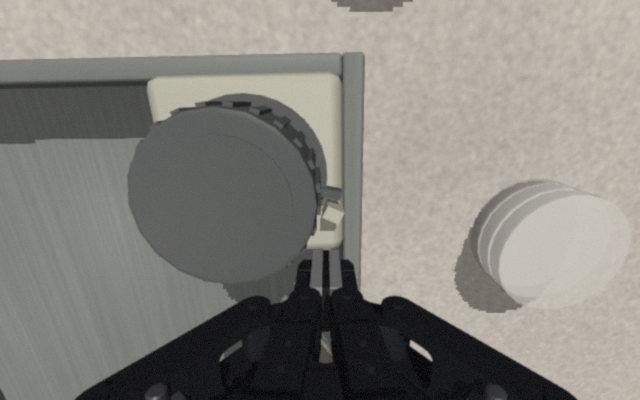

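The jar is now flush with both walls: its edges at (155–345,72) and x≈345 run parallel to them. On to the case.

Request:
apply_moves --increments '[[[-0.015, 0, -0.01, 0], [-0.035, -0.01, -0.04, -3], [-0.04, -0.035, -0.03, -3.5], [-0.035, -0.045, 0, -3.5], [-0.03, -0.04, 0, -3.5]]]' --fingers 0.6

```text
t: 29.05
tcp_pos: [0.5135, -0.101, 0.2304]
tool_rot: [0.617, 0.787, -0.003, 0.022]
force: [0.4, -0.2, -0.3]
finger_gap: 0.599
```

```bash
python3 -c "
from h import *
plan([.469,-.125,.22],1.80)
"
```

```text
t 29.05 tcp [ 0.5135 -0.101   0.2304] yaw 1.811 q1,q6 [-0.4  -0.62] zaxis [ 0.031 -0.032 -0.999] F [ 0.4 -0.2 -0.3] gap 0.599 rows left 2
[[[-0.0064, -0.0245, 0.0052, 0.32], [-0.0065, -0.0245, 0.0052, 0.32]]]
```

Request:
apply_moves --increments '[[[-0.003, -0.012, 0, 0], [0, -0.003, 0, 0], [0, 0, 0, 0]]]'

```text
t: 29.35
tcp_pos: [0.4953, -0.1114, 0.2323]
tool_rot: [0.621, 0.784, -0.003, 0.021]
force: [0.3, 0.2, -0.3]
finger_gap: 0.597
```

```bash
python3 - <<'E'
from h import *
plan([.469,-.125,.22],1.80)
s=manip.sense();im,d=manip.snapshot('wrist');cv2.imwrite('pics/w19.png',im[:,:,::-1]);np.savez('pics/w19.npz',im=im,d=d,p=s['tcp_pos'],q=s['tool_rot'])
im,d=manip.snapshot('top');cv2.imwrite('pics/t19.png',cv2.resize(im[150:290,250:400,::-1],None,fx=4,fy=4));np.savez('pics/t19.npz',im=im,d=d)
z=np.load("pics/top0.npz");g=z["im"].astype(int).max(2);m=np.zeros(g.shape,np.uint8);m[205:240,345:368]=g[205:240,345:368]<45
v,u=np.nonzero(m);W=ray("top",np.c_[u,v],.102);print("handle0",len(u),W.mean(0),cv2.minAreaRect((W[:,:2]*1000).astype(np.float32)))
E
```

```text
t 29.35 tcp [ 0.4953 -0.1114  0.2323] yaw 1.801 q1,q6 [-0.43 -0.65] zaxis [ 0.03  -0.031 -0.999] F [ 0.3  0.2 -0.3] gap 0.597 rows left 1
[[[-0.0072, -0.0288, 0.0123, 0.06]]]
handle0 42 [ 0.46836989 -0.12343305  0.102     ] ((468.5107421875, -123.68589782714844), (13.184549331665039, 27.22740936279297), 14.479337692260742)
```

View pics/w19.png

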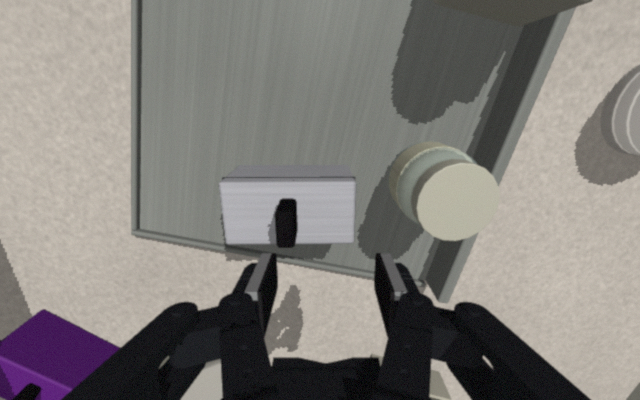

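View pics/t19.png

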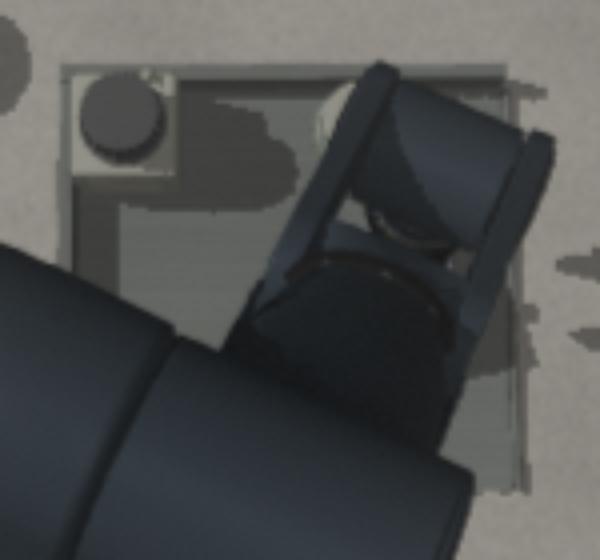

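Jar flush in the top view. In the wrist view the handle is at (287,205) and squared to the jaws. Moving over it and descending.

Request:
apply_moves --increments '[[[-0.004, -0.02, 0.01, 0], [-0.001, -0.01, 0.02, 0], [0, 0, 0.02, 0], [0, 0, 0, 0]]]'

```text
t: 29.85
tcp_pos: [0.4751, -0.1216, 0.1808]
tool_rot: [0.617, 0.787, -0.001, 0.025]
force: [0.3, -0.5, 0.5]
finger_gap: 0.599
```

```bash
python3 - <<'E'
from h import *
plan([.467,-.122,.152],1.80)
s=manip.sense();im,d=manip.snapshot('wrist');cv2.imwrite('pics/w20.png',im[:,:,::-1])
print(wray(s,[[287,203]],.102))
E
```

```text
t 29.85 tcp [ 0.4751 -0.1216  0.1808] yaw 1.811 q1,q6 [-0.47 -0.7 ] zaxis [ 0.038 -0.033 -0.999] F [ 0.3 -0.5  0.5] gap 0.599 rows left 1
[[[0.0016, -0.008, 0.0288, 0.61]]]
[[ 0.4500847  -0.09609926  0.102     ]]
```

View pics/w20.png

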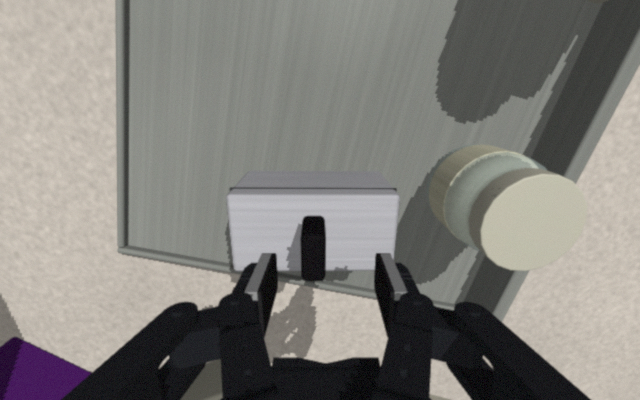

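Request:
apply_moves --increments '[[[0, -0.008, 0.008, 0], [0, -0.001, 0.011, 0], [0, 0, 0.008, 0], [0, 0, 0, 0]]]'

```text
t: 30.3
tcp_pos: [0.4726, -0.1239, 0.1552]
tool_rot: [0.615, 0.788, -0.0, 0.029]
force: [1.1, 0.9, 0.7]
finger_gap: 0.598
```

```bash
python3 - <<'E'
from h import *
plan([.467,-.122,.152],1.80)
s=manip.sense();im,d=manip.snapshot('wrist');cv2.imwrite('pics/w21.png',im[:,:,::-1])
E
```

```text
t 30.3 tcp [ 0.4726 -0.1239  0.1552] yaw 1.815 q1,q6 [-0.48 -0.71] zaxis [ 0.046 -0.036 -0.998] F [1.1 0.9 0.7] gap 0.598 rows left 1
[[[0.0032, -0.0049, 0.0032, 0.87]]]
```

View pics/w21.png

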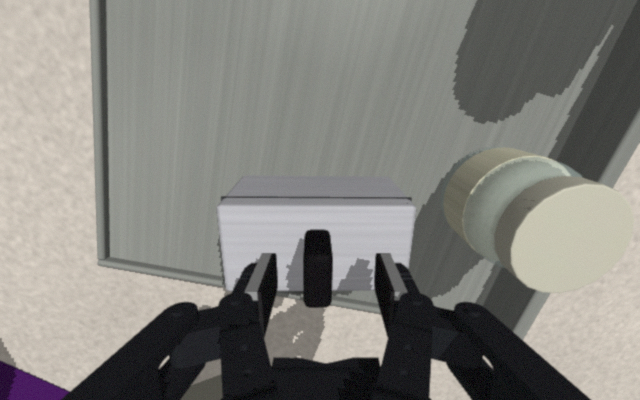

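Request:
apply_moves --increments '[[[0.002, -0.005, 0.003, 0], [0, 0, 0.001, 0], [0, 0, 0, 0]]]'

```text
t: 30.65
tcp_pos: [0.4681, -0.1235, 0.1517]
tool_rot: [0.615, 0.788, 0.0, 0.031]
force: [0.8, -0.5, -0.7]
finger_gap: 0.602
```

Request:
apply_moves --increments '[[[0, 0, 0, 0], [0, 0, 0, 0], [0, 0, 0, 0], [0, 0, 0, 0], [0, 0, 0, 0]]]' --fingers 0 --newtons 40

```text
t: 31.15
tcp_pos: [0.4675, -0.1235, 0.1527]
tool_rot: [0.615, 0.788, -0.0, 0.03]
force: [0.4, -0.4, 1.2]
finger_gap: 0.151
```

```bash
python3 - <<'E'
from h import *
plan([.467,-.122,.152],1.80)
s=manip.sense();im,d=manip.snapshot('wrist');cv2.imwrite('pics/w22.png',im[:,:,::-1])
E
```

```text
t 31.15 tcp [ 0.4675 -0.1235  0.1527] yaw 1.816 q1,q6 [-0.48 -0.71] zaxis [ 0.047 -0.038 -0.998] F [ 0.4 -0.4  1.2] gap 0.151 rows left 1
[[[0.0016, -0.0001, 0.0007, 0.9]]]
```

View pics/w22.png

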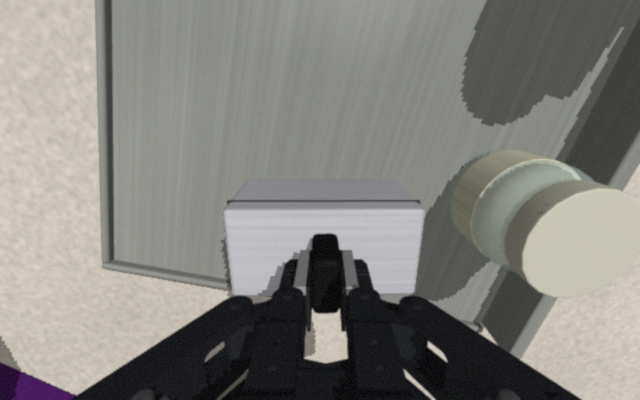

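Request:
apply_moves --increments '[[[0, 0.004, 0.001, 0], [0, 0.005, 0.001, 0], [0, 0.005, 0.001, 0]]]'

```text
t: 31.5
tcp_pos: [0.4727, -0.1212, 0.1522]
tool_rot: [0.612, 0.791, -0.007, 0.022]
force: [-9.6, -4.9, 16.7]
finger_gap: 0.158
```

```bash
python3 - <<'E'
from h import *
plan([.467,-.122,.152],1.80)
E
```

```text
t 31.5 tcp [ 0.4727 -0.1212  0.1522] yaw 1.825 q1,q6 [-0.47 -0.69] zaxis [ 0.026 -0.038 -0.999] F [-9.6 -4.9 16.7] gap 0.158 rows left 1
[[[0.0007, -0.0057, 0.0002, 1.43]]]
```

Working: the tilt is down to 0.026. A little more.

Request:
apply_moves --increments '[[[0, 0.004, 0, 0], [0, 0.004, 0, 0], [0, 0.003, 0, 0]]]'

```text
t: 31.8
tcp_pos: [0.4799, -0.1183, 0.1524]
tool_rot: [0.612, 0.791, -0.01, 0.018]
force: [-7.8, -3.8, 7.7]
finger_gap: 0.154
```

```bash
python3 - <<'E'
from h import *
plan([.467,-.122,.152],1.80)
E
```

```text
t 31.8 tcp [ 0.4799 -0.1183  0.1524] yaw 1.825 q1,q6 [-0.46 -0.67] zaxis [ 0.017 -0.037 -0.999] F [-7.8 -3.8  7.7] gap 0.154 rows left 1
[[[-0.0004, -0.0134, 0.0004, 1.44]]]
```

Request:
apply_moves --increments '[[[0, 0, -0.008, 0], [0, 0, -0.01, 0]]]'

```text
t: 32.0
tcp_pos: [0.4794, -0.1168, 0.1689]
tool_rot: [0.612, 0.791, -0.009, 0.016]
force: [-0.2, 0.1, -6.2]
finger_gap: 0.153
```

```bash
python3 - <<'E'
from h import *
plan([.48,.024,.170],1.57)
E
```

```text
t 32.0 tcp [ 0.4794 -0.1168  0.1689] yaw 1.825 q1,q6 [-0.45 -0.68] zaxis [ 0.014 -0.034 -0.999] F [-0.2  0.1 -6.2] gap 0.153 rows left 3
[[[0.0454, 0.012, -0.0004, 4.87], [0.0462, 0.0081, -0.0004, 4.87], [0.0467, 0.0041, -0.0004, 4.87]]]
```

Request:
apply_moves --increments '[[[0.035, 0.009, 0, 4], [0.035, 0.007, 0, 4], [0.035, 0.004, 0, 4], [0.025, 0.002, 0, 3], [0, 0, 0, 0]]]'

```text
t: 32.5
tcp_pos: [0.4856, 0.0184, 0.166]
tool_rot: [0.715, 0.698, -0.004, 0.021]
force: [-0.6, -1.3, -6.0]
finger_gap: 0.159
```

```bash
python3 - <<'E'
from h import *
plan([.565,.022,.168],1.57)
s=manip.sense();im,d=manip.snapshot('wrist');cv2.imwrite('pics/w23.png',im[:,:,::-1])
E
```

```text
t 32.5 tcp [0.4856 0.0184 0.166 ] yaw 1.546 q1,q6 [-0.18 -0.11] zaxis [ 0.024 -0.036 -0.999] F [-0.6 -1.3 -6. ] gap 0.159 rows left 2
[[[0.0028, 0.0396, -0.001, -0.68], [0.0023, 0.0397, -0.001, -0.68]]]
```

View pics/w23.png

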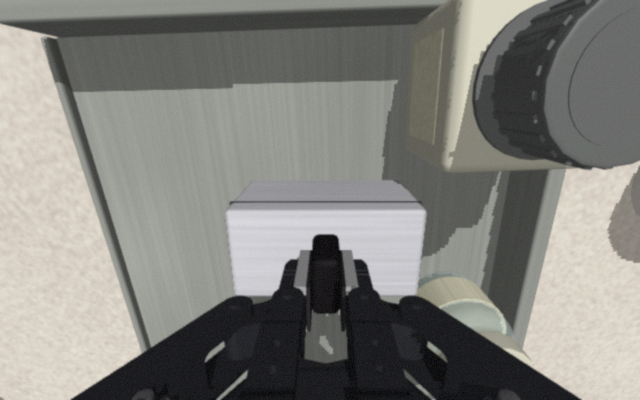

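Request:
apply_moves --increments '[[[0.001, 0.03, 0, -1.5], [0.001, 0.025, 0, 0], [0, 0.012, 0.002, 0], [0, 0, 0.004, 0]]]'

```text
t: 32.95
tcp_pos: [0.5549, 0.0168, 0.1616]
tool_rot: [0.705, 0.709, -0.004, 0.022]
force: [-0.2, -1.1, -5.9]
finger_gap: 0.154
```

```bash
python3 - <<'E'
from h import *
plan([.565,.022,.152],1.575)
s=manip.sense();im,d=manip.snapshot('wrist');cv2.imwrite('pics/w24.png',im[:,:,::-1])
E
```

```text
t 32.95 tcp [0.5549 0.0168 0.1616] yaw 1.576 q1,q6 [-0.16 -0.13] zaxis [ 0.025 -0.037 -0.999] F [-0.2 -1.1 -5.9] gap 0.154 rows left 1
[[[0.0051, 0.0102, 0.0096, 0.05]]]
```

View pics/w24.png

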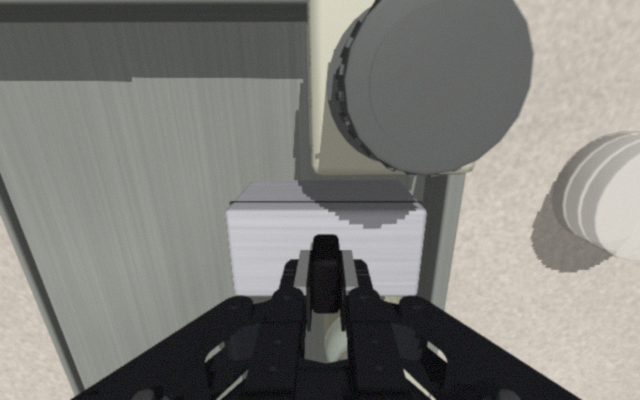

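Request:
apply_moves --increments '[[[0, 0, 0.004, 0], [0, 0, 0.003, 0], [0, 0, 0.002, 0]]]'

```text
t: 33.3
tcp_pos: [0.5521, 0.0156, 0.1523]
tool_rot: [0.706, 0.708, -0.005, 0.02]
force: [0.7, 4.9, 19.7]
finger_gap: 0.152
```

```bash
python3 - <<'E'
from h import *
plan([.575,.03,.152],1.575)
E
```

```text
t 33.3 tcp [0.5521 0.0156 0.1523] yaw 1.574 q1,q6 [-0.16 -0.13] zaxis [ 0.021 -0.035 -0.999] F [ 0.7  4.9 19.7] gap 0.152 rows left 1
[[[0.0143, 0.0229, 0.0003, -0.08]]]
```

Down on the floor, a bit firmly. I'll unload it and slide it to the far wall.

Request:
apply_moves --increments '[[[0, 0.003, -0.002, 0], [0, 0.006, 0, 0], [0, 0.006, 0, 0], [0, 0.006, 0, 0]]]'

```text
t: 33.7
tcp_pos: [0.571, 0.0158, 0.1543]
tool_rot: [0.706, 0.708, -0.007, 0.018]
force: [-0.2, -0.1, -6.4]
finger_gap: 0.15
```

```bash
python3 - <<'E'
from h import *
plan([.575,.03,.152],1.575)
E
```

```text
t 33.7 tcp [0.571  0.0158 0.1543] yaw 1.573 q1,q6 [-0.16 -0.12] zaxis [ 0.016 -0.035 -0.999] F [-0.2 -0.1 -6.4] gap 0.15 rows left 1
[[[0.0142, 0.0041, 0.0023, -0.09]]]
```

Request:
apply_moves --increments '[[[0.004, 0.004, 0, 0], [0.004, 0.003, 0, 0], [0.002, 0.003, 0, 0]]]'

```text
t: 34.0
tcp_pos: [0.5804, 0.0261, 0.1527]
tool_rot: [0.706, 0.708, -0.009, 0.016]
force: [-5.8, -3.1, -4.1]
finger_gap: 0.153
```

```bash
python3 - <<'E'
from h import *
plan([.577,.033,.152],1.575)
E
```

```text
t 34.0 tcp [0.5804 0.0261 0.1527] yaw 1.574 q1,q6 [-0.13 -0.1 ] zaxis [ 0.009 -0.035 -0.999] F [-5.8 -3.1 -4.1] gap 0.153 rows left 1
[[[0.0069, -0.0034, 0.0007, -0.06]]]
```

Request:
apply_moves --increments '[[[0.003, 0.001, 0, 0], [0.003, 0.001, 0, 0], [0.002, 0.001, 0, 0]]]'

```text
t: 34.3
tcp_pos: [0.5809, 0.0334, 0.1527]
tool_rot: [0.705, 0.709, -0.013, 0.014]
force: [-4.4, -5.0, -0.7]
finger_gap: 0.155
```

```bash
python3 - <<'E'
from h import *
plan([.577,.033,.152],1.575)
s=manip.sense();im,d=manip.snapshot('wrist');cv2.imwrite('pics/w25.png',im[:,:,::-1])
E
```

```text
t 34.3 tcp [0.5809 0.0334 0.1527] yaw 1.577 q1,q6 [-0.12 -0.09] zaxis [ 0.002 -0.039 -0.999] F [-4.4 -5.  -0.7] gap 0.155 rows left 1
[[[-0.0004, -0.004, 0.0007, 0.11]]]
```

View pics/w25.png

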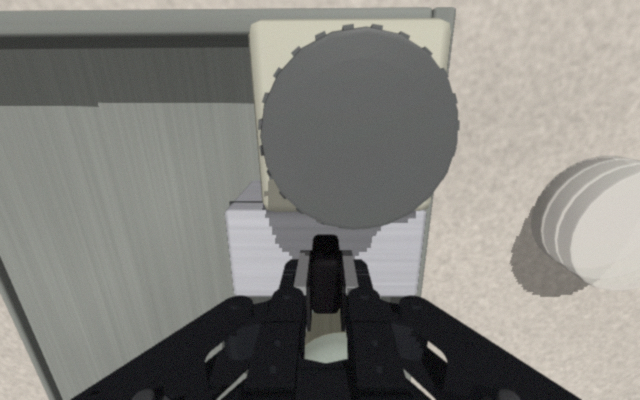

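Request:
apply_moves --increments '[[[0.002, 0, 0, 0], [0.002, 0, 0, 0]]]'

```text
t: 34.55
tcp_pos: [0.5811, 0.0364, 0.1528]
tool_rot: [0.704, 0.71, -0.014, 0.016]
force: [-2.7, -11.7, -3.1]
finger_gap: 0.151
```

```bash
python3 - <<'E'
from h import *
plan([.577,.033,.152],1.575)
E
```

```text
t 34.55 tcp [0.5811 0.0364 0.1528] yaw 1.579 q1,q6 [-0.11 -0.08] zaxis [ 0.002 -0.042 -0.999] F [ -2.7 -11.7  -3.1] gap 0.151 rows left 1
[[[-0.0034, -0.0042, 0.0008, 0.26]]]
```

Request:
apply_moves --increments '[[[0.001, 0.001, 0.001, 0], [0, 0, 0.001, 0]]]'

```text
t: 34.75
tcp_pos: [0.5812, 0.0363, 0.1526]
tool_rot: [0.703, 0.711, -0.016, 0.016]
force: [-2.9, -1.1, 2.5]
finger_gap: 0.154
```

Request:
apply_moves --increments '[[[0, 0, 0, 0], [0, 0, 0, 0], [0, 0, 0, 0], [0, 0, 0, 0]]]' --fingers 0.6

```text
t: 35.15
tcp_pos: [0.5864, 0.0377, 0.1556]
tool_rot: [0.703, 0.71, -0.01, 0.021]
force: [-0.4, -0.9, 0.1]
finger_gap: 0.599
```

```bash
python3 - <<'E'
from h import *
plan([.577,.033,.152],1.575)
E
```

```text
t 35.15 tcp [0.5864 0.0377 0.1556] yaw 1.58 q1,q6 [-0.11 -0.08] zaxis [ 0.015 -0.044 -0.999] F [-0.4 -0.9  0.1] gap 0.599 rows left 1
[[[-0.0046, -0.0095, 0.0036, 0.3]]]
```

Request:
apply_moves --increments '[[[0, -0.004, -0.02, 0], [0, 0, -0.035, 0], [0, 0, -0.04, 0], [0, 0, -0.02, 0]]]'

```text
t: 35.55
tcp_pos: [0.5803, 0.0435, 0.2704]
tool_rot: [0.704, 0.71, -0.011, 0.018]
force: [0.3, 0.7, -0.7]
finger_gap: 0.602
```

Request:
apply_moves --increments '[[[-0.045, -0.015, 0, 0], [-0.045, -0.015, 0, 0], [-0.045, -0.015, 0, 0], [-0.045, -0.015, 0, 0], [-0.045, -0.01, 0, 0]]]'

```text
t: 36.05
tcp_pos: [0.5174, -0.1824, 0.2855]
tool_rot: [0.698, 0.715, -0.005, 0.026]
force: [0.7, 0.3, -0.2]
finger_gap: 0.6
```

```bash
python3 - <<'E'
from m import *
plan([.577,.033,.152],1.575)
im,d=manip.snapshot('top');cv2.imwrite('pics/t26.png',cv2.resize(im[155:215,255:355,::-1],None,fx=8,fy=8,interpolation=cv2.INTER_CUBIC));np.savez('pics/t26.npz',im=im,d=d)
measure(im,d,roi=(160,230,262,350))
im,d=manip.snapshot('side');cv2.imwrite('pics/s26.png',cv2.resize(im[150:270,210:360,::-1],None,fx=5,fy=5,interpolation=cv2.INTER_CUBIC))
E
```

```text
t 36.05 tcp [ 0.5174 -0.1824  0.2855] yaw 1.594 q1,q6 [-0.53 -0.54] zaxis [ 0.03  -0.044 -0.999] F [ 0.7  0.3 -0.2] gap 0.6 rows left 6
[[[0.0357, 0.0108, 0.0222, 0.18], [0.0357, 0.0106, 0.0222, 0.18], [0.0357, 0.0105, 0.0222, 0.18], [0.0358, 0.0104, 0.0222, 0.18], [0.0358, 0.0103, 0.0222, 0.18]]]
z55-100 area 1044 z 0.071 centroid [0.5796 0.0597] rect mm [578.6  76.3] [107.7 139.4] 0.5
z55-100 area 378 z 0.087 centroid [ 0.5875 -0.079 ] rect mm [588.8 -76.5] [61.6 69.3] 89.8
cap area 334 z 0.127 centroid [0.5871 0.1028] rect mm [587.7 103.3] [61.1 56.7] 0.9
```

View pics/t26.png

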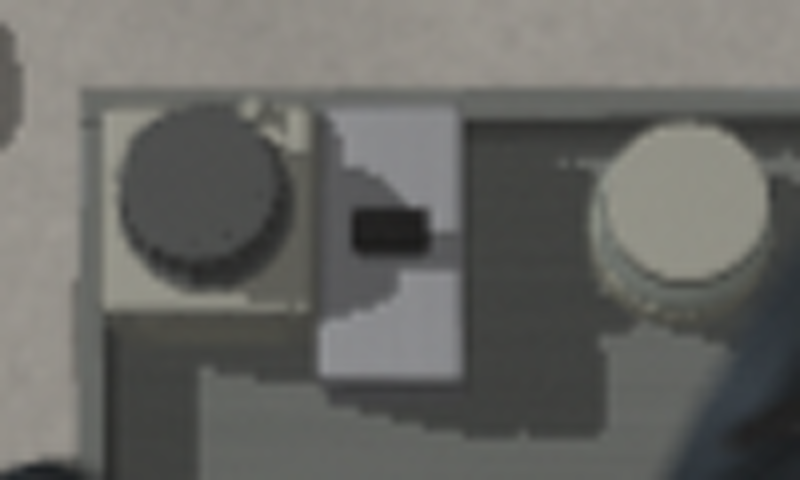

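View pics/s26.png

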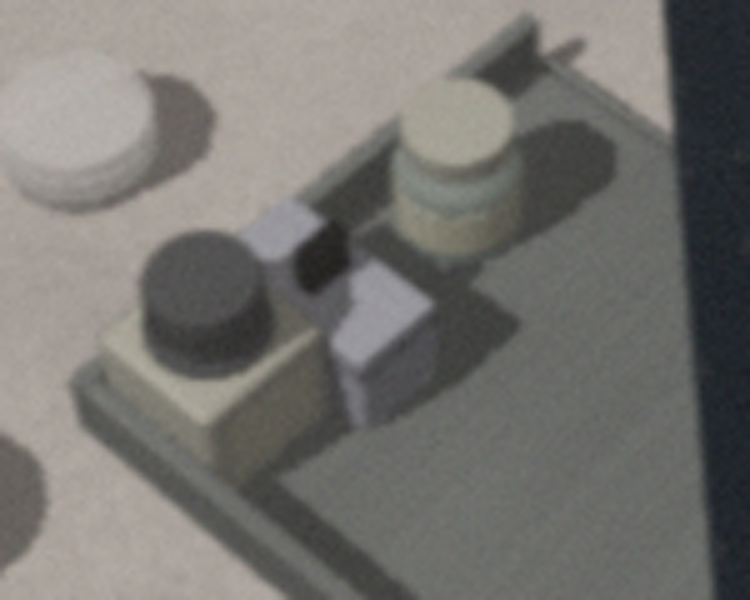

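```bash
python3 - <<'E'
from h import *
f=lambda x,y:[x/8+255-.44,y/8+155-.44]
print("case near edge",ray("top",[f(390,379)],.071)[0],"case right",ray("top",[f(464,300)],.071)[0],"far end",ray("top",[f(400,105)],.071)[0],"left",ray("top",[f(318,350)],.071)[0])
print("jar left",ray("top",[f(103,250)],.085)[0],"jar right",ray("top",[f(312,290)],.085)[0],"jar near",ray("top",[f(200,310)],.085)[0],"far",ray("top",[f(180,107)],.085)[0])
print("wall L inner",ray("top",[f(104,400)],.045)[0],"wall far inner",ray("top",[f(530,119)],.045)[0])
E
```

```text
case near edge [0.52528196 0.03299016 0.071     ] case right [0.55651534 0.00470036 0.071     ] far end [0.63376882 0.03035254 0.071     ] left [0.53642701 0.06092774 0.071     ]
jar left [0.57233015 0.14333647 0.085     ] jar right [0.55733624 0.06291047 0.085     ] jar near [0.54920341 0.10567091 0.085     ] far [0.62887981 0.11495878 0.085     ]
wall L inner [0.52038798 0.14574452 0.045     ] wall far inner [ 0.63476845 -0.02069605  0.045     ]
```

```bash
python3 -c "
from h import *
s=manip.sense();print(s['t'],np.round(s['force'],1),np.round(s['qd'],3));print(manip.sign_off())"
```

```text
36.15 [0.3 0.2 0.2] [ 0.083 -0.003  0.03   0.058  0.026  0.054]
the job is handed in; nothing more can be done
None
```

I handed the job in at 36.15 s of the 67 s allowed. The jar is in the high-walled corner, its cap is tightened to the stop, and the case stands alongside it. The sign-off gave no verdict.

**Jar:** I carried it by its cap into the corner. Reaching the stop turned it about 4° clockwise, leaving it right at the position limit. I pushed it square again with closed fingers; one of those pushes was at the wrong end and I redid it. In the last top view its centre is about 43–45 mm from the far wall and 42–43 mm from the left wall. The limit is 47 mm.

**Cap:** The lugs met tip to tip at first, then the cap dropped in. I turned it until the torque jumped from about 0.35 to 1.26 N m, with the pointer against its post. I couldn't read the inner cap's angle directly, only the torque and the pointer. The outer cap was released, and in the final depth reading its top is at its raised height, give or take a few mm of noise.

**Case:** Its far end is at the far wall within about 1 mm. Its centre is about 113 mm from the left wall (limit 121 mm). It looks upright and parallel to the left wall.

**Other checks:** The gripper was clear with near-zero force at hand-in. jar2 had not visibly moved. The other lab ware was not re-measured, though I noticed no contact with it.

**Disagreement:** Camera estimates of the walls and the jar differed by 2–4 mm, so I relied mainly on contact force for the final seating.

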